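Set up the racket stringing machine

ROBOT

A 6-joint arm with a two-finger parallel gripper is mounted at the origin on the work surface. World frame = base frame: x ahead of the robot, y to its left, z up, the work surface at z = 0. Lengths are in m, angles in rad, forces in N, time in s.
With the tool pointing down it reaches from about 0.3 to 0.775 m from the base axis. Payload 14.6 kg.
Tool frame: the origin (TCP) lies midway between the tips of the shut fingers; the grasp point (between the pads) lies 19 mm behind it (bot.pinch_z is the distance from the TCP to the grasp point, in m); z points along the fingers, y is the line along which they close (so a half turn about z gives the same grasp; the last joint's range is limited). The gripper opens to 85 mm and grips with 20 to 120 N. Pads are 22 mm wide; open, the fingers measure 114 mm over their backs; the gripper's body (76 mm by 85 mm) begins 54 mm behind the grasp point. The pads swing forward as they close: fully open they stand 13 mm farther back than shut.
Start: joints at [-0.067, 0.3, 1.521, -0, 1.321, -0.067], TCP at [0.55, -0, 0.207] pointing down, gripper open.
Joint ranges: [-3.03, 3.03], [-0.79, 2.21], [0.23, 2.52], [-1.04, 4.18], [0, 3.07], [-2.55, 2.55]. Speed limits (rad/s): [2.22, 2.22, 2.57, 3.14, 3.14, 3.14].

INTERFACE

Orientations are given as a rotation vector (axis times angle).
In Python, from workcell import bot gives the robot as it stands.
- The arm moves only by the shell command python3 -m handwheel 'ROWS'. ROWS is JSON, a list of rows, each an object with "travel": the shift along the world's x, y, z in cm, a list of three; "turn": the turn, a rotation vector about the world's x, y, z in degrees, a list of three; "jaw": the finger opening in cm, from 0 to 8.54. In form: [{"travel": [dx, dy, dz], "turn": [wx, wy, wz], "jaw": jaw}, ...]. A call has 1 to 5 rows; each row shifts and turns the commanded pose from where the row before left it; what a row does not reach is not made up. A row lasts 1/12 s, in which the tool goes at most 41.7 mm and 7.16 degrees, less where a joint would pass 70% of its speed; a pose out of reach is approached as far as the arm can. A call with a gripper value outside its range is refused whole. The fingers move at their own pace and stop on an object; the grip force is fixed at half the most. Time passes only in rows, so rows that do not move let the fingers close. It gives the time, the measured TCP pose, the force, the opening and the grip force at its end, in the units of the state.
- bot.get_obs(): the state, without advancing time (a new reading comes with each control period).
- bot.get_image(name): name is "scene" or "side" or "wrist"; returns a dict with "image" (400x640x3 uint8, blue, green, red), "fx", "fy", "cx", "cy" (pixels), "D" ([k1, k2, p1, p2, k3] as OpenCV has them; the pictures are not rectified), "camera_from_world" (4x4, takes a point from world to camera coordinates). Camera axes: x right, y down, z forward; pixel columns grow to the right and rows downward; lengths in m; the calibration is good to about 2 mm. A picture is of the moment at which its call begins. There is no depth.
- bot.job_done(): hands the job in; it is judged then, once.
The state is a dict: "clock": time; "joint_pos": joint angles; "dq": joint speeds; "joint_torque": joint torques, N m; "ee_pos": TCP position; "eef_rot": TCP orientation; "contact_force": force on the tool from outside, world axes, zero at the start; "moment": the same for the moment, N m; "grip_width": finger opening in m; "finger_force": force on a finger pad.
Only numpy, scipy, OpenCV 4.12 (cv2) and the standard library are available. Lean on these libraries where they do the work, as an engineer would, in place of code of your own. Each camera call takes 0.05 s, during which the arm holds its last target. There are 200 camera calls.

TASK

Set up the stringing machine for the next racket: first clear the lidded box off the machine bed by stacking it squarely on the matching box on the counter, so that its base locks over the lid lugs. Then lower the two support carriers over the bed's locating pins until flush, the long one on the wide-spaced pair and the short one on the narrow-spaced pair, and last of all throw the bed's locking lever fully over to its other side. Set things down without dropping them, and leave the lower box, string reel, jar and screwdriver where they are.

Things in the scene. Friction and masses are not known exactly. Their poses are not given: they have to be found in the camera images.
- bed: Machine bed, fixed: black and dark steel slab 160 x 300 x 30 mm (x, y, z), its flat top 30 mm above the counter. Four upright steel pins 16 mm in diameter stand 35 mm above the top; from 23 mm up they taper to a 6 mm tip. A 30 mm high grey block at the middle of its -x edge carries the lever. Origin: centre of the underside; x across the bed, y along it, z up.
- wide_pins (a point): Point on the bed's top midway between the wide-spaced pins, 100 mm from the bed's centre towards bed +y. Axes as the bed; the pins are at x = -60 and +60 mm.
- narrow_pins (a point): Point on the bed's top midway between the narrow-spaced pins, 100 mm from the bed's centre towards bed -y. Axes as the bed; the pins are at x = -40 and +40 mm.
- lock_lever (a joint): Angle of the locking lever in rad: at 0 it leans 0.55 rad from upright towards bed -y (the narrow pins), at 1.1, its stop, 0.55 rad towards bed +y (the wide pins). It starts between 0 and 0.2 and must end at its far stop. Stiff: about 0.12 N m to turn (1.5 N at the tip); it stays where it is left.
- lever_tip (a point): Middle of the rounded end of the locking lever: a 12 mm steel bar with a black 18 mm thick, 30 mm long end grip (plus 9 mm of round end past this point), 85 mm from the pivot.
- lever_pivot (a point): Axis of the locking lever, 105 mm from the bed's centre towards bed -x, 35 mm above the counter; the lever turns in the bed's y-z plane. Axes as the bed.
- long_carrier: Loose support carrier, 0.45 kg: 160 x 60 x 10 mm aluminium plate, two 18 mm through holes at x = -60 and +60 mm; on its middle a brass-coloured post 22 x 36 mm (x, y) and, from 50 mm up, a black block to grip: 24 mm thick along x, 50 mm along y (36 mm above z = 80), top at 100 mm. Starts on the counter. Origin: centre of the underside; x along the plate, z up. May be fitted either way round.
- short_carrier: Loose support carrier, 0.45 kg: 120 x 60 x 10 mm aluminium plate, two 18 mm through holes at x = -40 and +40 mm; on its middle a brass-coloured post 22 x 36 mm (x, y) and, from 50 mm up, a black block to grip: 24 mm thick along x, 50 mm along y (36 mm above z = 80), top at 100 mm. Starts on the counter. Origin: centre of the underside; x along the plate, z up. May be fitted either way round.
- bed_box: Lidded box that starts on the bed's middle, between the pin pairs; grey, white lid, 0.25 kg. 110 x 54 x 50 mm, lid fixed. On the lid two tapered lugs at x = -30 and +30 mm, 8 mm high, 18 mm wide (12 at the top); in the underside two matching recesses, 21 mm wide, 10 mm deep. Origin: centre of the underside; x along its length. Either way round is the same.
- counter_box: Matching lidded box on the counter, to be stacked on; grey, white lid, 0.6 kg. 110 x 54 x 50 mm, lid fixed. On the lid two tapered lugs at x = -30 and +30 mm, 8 mm high, 18 mm wide (12 at the top); in the underside two matching recesses, 21 mm wide, 10 mm deep. Origin: centre of the underside; x along its length. Either way round is the same.
- reel: Bystander: white string reel lying flat, 100 mm in diameter, 38 mm high. Origin: centre of the underside.
- jar: Bystander: closed jar, 60 mm in diameter, 90 mm high. Origin: centre of the underside.
- driver: Bystander: screwdriver 200 mm long lying on the counter.

How it is judged:
By the outcome, as a careful person would: the job done as asked, in the order asked, and still so for the second after the job is handed in, with the robot touching nothing.
It also fails if it takes over 72 s, if anything falls off the work surface, if the arm or the gripper's body presses on something with over 40 N, if the wrist force passes 120 N, or if a joint passes its speed limit or range.

## Working session

There is one attempt and no reset: what is moved stays moved. The work goes in short steps, Python scripts to look and compute and a shell command to move; the robot and the scene stay as the last step left them, time stands still between calls to the robot, and variables do not carry over. Pictures are saved under pics/ and viewed, at most 10 in all, crops included, and the job is handed in when it is done.

```bash
mkdir -p pics; ls
python3 - <<'E'
from workcell import bot
import cv2,numpy as np
o=bot.get_obs();print({k:np.round(v,3).tolist() for k,v in o.items()},bot.pinch_z)
for n in("scene","side","wrist"):
    d=bot.get_image(n);cv2.imwrite(f"pics/{n}0.png",d["image"])
    print(n,d["fx"],d["fy"],d["cx"],d["cy"],d["D"]);print(np.round(d["camera_from_world"],4).tolist())
E
```

```text
pics
{'clock': 0.0, 'joint_pos': [-0.067, 0.3, 1.522, -0.0, 1.321, -0.067], 'dq': [0.0, 0.002, 0.001, -0.0, -0.002, 0.001], 'joint_torque': [0.002, -54.349, -36.178, 0.0, 0.004, -0.0], 'ee_pos': [0.55, 0.0, 0.206], 'eef_rot': [-2.221, -2.221, 0.001], 'contact_force': [-0.016, 0.037, 0.592], 'moment': [-0.005, -0.055, 0.014], 'finger_force': 0.0, 'grip_width': 0.085} 0.0187
scene 448.18546192280087 448.18546192280087 325.7713291022088 198.18188150137735 [-0.06303838  0.          0.          0.          0.        ]
[[0.1374, 0.9903, 0.0188, -0.1081], [0.6531, -0.0763, -0.7534, -0.3019], [-0.7447, 0.1159, -0.6573, 1.7137], [0.0, 0.0, 0.0, 1.0]]
side 470.68880387588484 470.68880387588484 319.6970604504397 200.60188856728217 [-0.01942767  0.          0.          0.          0.        ]
[[-0.999, -0.0391, -0.0206, 0.5521], [-0.0137, 0.7165, -0.6974, 0.0767], [0.0421, -0.6964, -0.7164, 1.4214], [0.0, 0.0, 0.0, 1.0]]
wrist 289.4842222111087 289.4842222111087 320.3604741600705 196.40573551300167 [-0.02967961  0.          0.          0.          0.        ]
[[1.0, -0.0005, -0.0014, -0.55], [-0.0, -0.9533, 0.3021, -0.0395], [-0.0015, -0.3021, -0.9533, 0.3787], [0.0, 0.0, 0.0, 1.0]]
```

View pics/scene0.png

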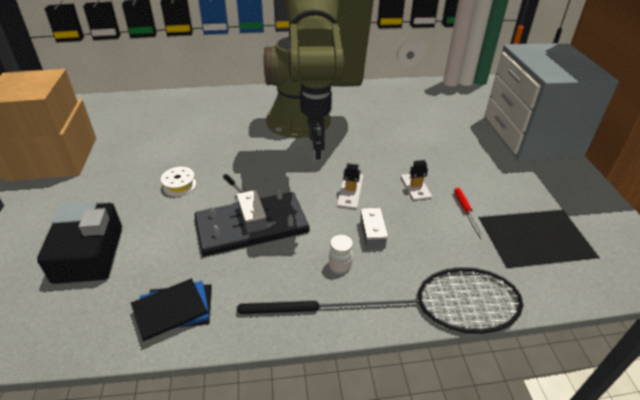

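View pics/side0.png

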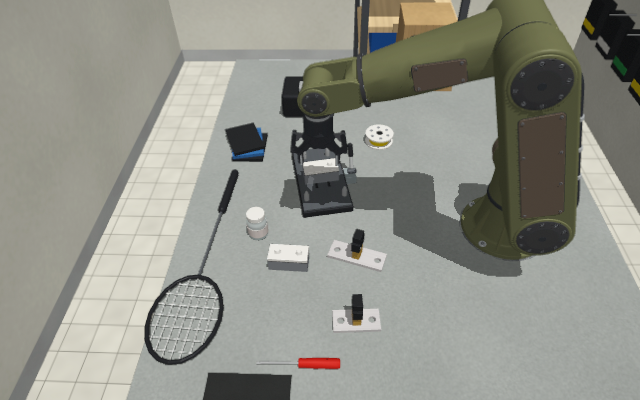

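The scene view shows the bed centred near (250,222) with the box on it at (250,205) and the lever at (232,182). The carriers are at (350,190) and (416,185), the counter box at (373,226), jar at (341,253), reel at (178,181) and driver at (466,210). The side view shows the gripper partly hiding the bed at (325,180); the carriers are at (356,255) and (357,320), and the counter box is at (288,255).

View pics/wrist0.png

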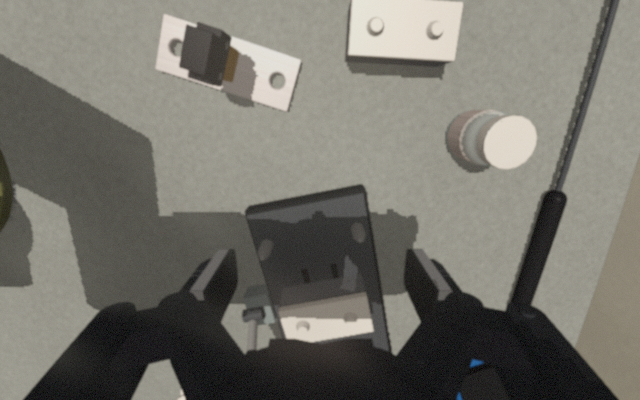

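```bash
cat > h.py <<'E'
import cv2,numpy as np
from workcell import bot
def cal(d): 
    return np.array([[d["fx"],0,d["cx"]],[0,d["fy"],d["cy"]],[0,0,1]]),np.array(d["D"]),np.array(d["camera_from_world"])
def plane(d,px,z):
    K,D,T=cal(d);n=cv2.undistortPoints(np.array(px,float).reshape(-1,1,2),K,D)[:,0]
    r=np.c_[n,np.ones(len(n))]@T[:3,:3];c=-T[:3,:3].T@T[:3,3]
    return c+r*((z-c[2])/r[:,2])[:,None]
def proj(d,P):
    K,D,T=cal(d);return cv2.projectPoints(np.array(P,float).reshape(-1,3),cv2.Rodrigues(T[:3,:3])[0],T[:3,3],K,D)[0][:,0]
E
python3 - <<'E'
from h import *
d=bot.get_image("scene");s=bot.get_image("side")
R=lambda a:np.round(a,3).tolist()
print("scene: bed top corners",R(plane(d,[(195,214),(297,194),(309,228),(204,248)],.03)))
print("boxlid",R(plane(d,[(250,207)],.08)),"cbox",R(plane(d,[(372,220)],.05)),"jar",R(plane(d,[(342,242)],.09)))
print("gripblk tops",R(plane(d,[(352,167),(419,163)],.1)))
print("side: cbox",R(plane(s,[(288,249)],.05)),"tops",R(plane(s,[(358,233),(357,297)],.1)),"jar",R(plane(s,[(256,212)],.09)))
print("side holes",R(plane(s,[(337,248),(379,261),(341,321),(373,321)],.01)),"reel",R(plane(s,[(379,132)],.038)))
E
```

```text
scene: bed top corners [[0.526, -0.339, 0.03], [0.473, -0.044, 0.03], [0.619, -0.024, 0.03], [0.661, -0.305, 0.03]]
boxlid [[0.57, -0.179, 0.08]] cbox [[0.629, 0.149, 0.05]] jar [[0.738, 0.046, 0.09]]
gripblk tops [[0.451, 0.123, 0.1], [0.453, 0.328, 0.1]]
side: cbox [[0.635, 0.142, 0.05]] tops [[0.441, 0.122, 0.1], [0.447, 0.326, 0.1]] jar [[0.733, 0.041, 0.09]]
side holes [[0.498, 0.104, 0.01], [0.379, 0.148, 0.01], [0.485, 0.34, 0.01], [0.403, 0.338, 0.01]] reel [[0.354, -0.408, 0.038]]
```

The wrist view shows the bed-box lugs at (303,327) and (350,318) and the counter-box lugs at (376,26) and (436,30). The bed's wide-end top corners are at (248,210) and (364,186), and the wide pins near (265,248) and (358,232). The long carrier's holes are at (178,47) and (278,80).

Run:
```python
from h import *
d=bot.get_image("wrist");c=bot.get_image("scene")
cv2.imwrite("pics/scz.png",cv2.resize(c["image"][140:275,170:500],None,fx=2.4,fy=2.4,interpolation=cv2.INTER_CUBIC))
R=lambda a:np.round(a,4).tolist()
def two(n,px,z):
    p=plane(d,px,z);v=p[1]-p[0];print(n,R(p[:,:2]),"mid",R(p.mean(0)[:2]),"len",R(np.hypot(*v[:2])),"yaw",R(np.degrees(np.arctan2(v[1],v[0]))))
two("bedbox lugs",[(303,327),(350,318)],.088)
two("cbox lugs",[(376,26),(436,30)],.058)
two("bed end",[(248,210),(364,186)],.03)
two("long holes",[(178,47),(278,80)],.01)
for n,z in(("bedbox",.0),):pass
```

```text
bedbox lugs [[0.5292, -0.1796], [0.5857, -0.1663]] mid [0.5575, -0.1729] len 0.0581 yaw 13.2759
cbox lugs [[0.6043, 0.1502], [0.6632, 0.1472]] mid [0.6338, 0.1487] len 0.059 yaw -2.9036
bed end [[0.4589, -0.05], [0.6039, -0.0186]] mid [0.5314, -0.0343] len 0.1483 yaw 12.2155
long holes [[0.3874, 0.1411], [0.5007, 0.1046]] mid [0.4441, 0.1229] len 0.119 yaw -17.8225
```

View pics/scz.png

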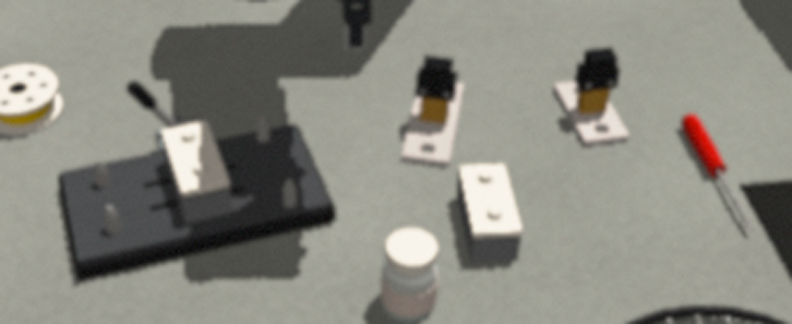

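The zoomed scene confirms the layout. The pins on the left (world -y) are the narrow pair and those on the right are the wide pair; the lever's grip at (140,95) leans towards the narrow pins. The wrist measurements match the given sizes: lug spacing of 58 and 59 against 60 mm, and hole spacing of 119 against 120 mm.

```bash
python3 -m handwheel '[{"travel":[0.07,-1.57,0],"turn":[0,0,-7],"jaw":8.5},{"travel":[0.07,-1.57,0],"turn":[0,0,-7],"jaw":8.5},{"travel":[0.07,-1.57,0],"turn":[0,0,-7],"jaw":8.5},{"travel":[0.07,-1.57,0],"turn":[0,0,-7],"jaw":8.5},{"travel":[0.07,-1.57,0],"turn":[0,0,-7],"jaw":8.5}]' && python3 -m handwheel '[{"travel":[0.07,-1.57,0],"turn":[0,0,-7],"jaw":8.5},{"travel":[0.07,-1.57,0],"turn":[0,0,-7],"jaw":8.5},{"travel":[0.07,-1.57,0],"turn":[0,0,-7],"jaw":8.5},{"travel":[0.07,-1.57,0],"turn":[0,0,-7],"jaw":8.5},{"travel":[0.07,-1.57,0],"turn":[0,0,-7],"jaw":8.5}]' && python3 -m handwheel '[{"travel":[0.07,-1.57,0],"turn":[0,0,-7],"jaw":8.5},{"travel":[0,0,0],"turn":[0,0,0],"jaw":8.5}]'
python3 - <<'E'
from h import *
for n in("wrist","side"):cv2.imwrite(f"pics/{n}1.png",bot.get_image(n)["image"])
a=cv2.imread("pics/wrist1.png");b=cv2.imread("pics/side1.png")[90:350,200:460]
cv2.imwrite("pics/m1.png",np.vstack([cv2.resize(a,(500,312)),cv2.resize(b,(500,280))])[:600])
E
```

```text
clock: 0.77
ee_pos: [0.5534, -0.0792, 0.2066]
eef_rot: [-2.791, -1.442, 0.0]
contact_force: [0.7, 0.4, 0.0]
grip_width: 0.085
finger_force: 0.0
clock: 1.18
ee_pos: [0.557, -0.1578, 0.2066]
eef_rot: [-3.095, -0.536, 0.0]
contact_force: [0.2, 0.4, 0.2]
grip_width: 0.0848
finger_force: 0.0
clock: 1.35
ee_pos: [0.5575, -0.1749, 0.2064]
eef_rot: [3.123, 0.342, -0.001]
contact_force: [1.0, 0.3, 0.3]
grip_width: 0.0848
finger_force: 0.0
```

View pics/wrist1.png

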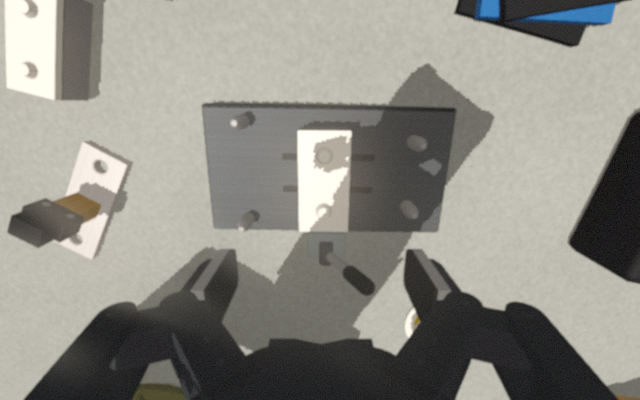

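The wrist view now shows the whole bed, with top corners at (203,103), (455,108), (440,231) and (213,229). The box lid spans (298,130) to (350,232), its lugs are at (323,157) and (322,212), and the lever pivot and tip are at (326,250) and (365,283).

Run:
```python
from h import *
d=bot.get_image("wrist");R=lambda a:np.round(a,4).tolist()
g=cv2.cvtColor(d["image"],cv2.COLOR_BGR2GRAY)
def two(n,px,z):
    p=plane(d,px,z);v=p[1]-p[0];print(n,R(p[:,:2]),"mid",R(p.mean(0)[:2]),"len",R(np.hypot(*v[:2])),"yaw",R(np.degrees(np.arctan2(v[1],v[0]))))
two("lugs",[(322,212),(323,157)],.088)
m=((g>150)*255).astype(np.uint8);m[:,:280]=0;m[:,370:]=0;m[:120]=0;m[240:]=0
c=max(cv2.findContours(m,0,2)[0],key=cv2.contourArea);r=cv2.boxPoints(cv2.minAreaRect(c));print(R(r))
p=plane(d,r,.08);print("lid",R(p[:,:2]),R(p.mean(0)))
p=plane(d,[(203,103),(455,108),(440,231),(213,229)],.03);print("bed",R(p[:,:2]),R(p.mean(0)))
print("yaw edges",[R(np.degrees(np.arctan2(*(p[i]-p[j])[1::-1]))) for i,j in((0,1),(3,2),(0,3),(1,2))],[R(np.linalg.norm(p[i]-p[j])) for i,j in((0,1),(3,2),(0,3),(1,2))])
two("cbox",[(30,70),(29,7)],.058);two("long",[(77,238),(100,166)],.01)
```

```text
lugs [[0.5292, -0.182], [0.586, -0.1697]] mid [0.5576, -0.1759] len 0.058 yaw 12.1993
[[279.3926086425781, 238.96299743652344], [286.2402038574219, 126.66100311279297], [354.3771057128906, 130.81570434570312], [347.5293884277344, 243.1175994873047]]
lid [[0.4844, -0.1438], [0.6058, -0.1279], [0.6171, -0.1944], [0.4966, -0.219]] [0.551, -0.1713, 0.08]
bed [[0.6058, -0.0258], [0.6655, -0.3064], [0.5169, -0.3425], [0.4532, -0.0554]] [0.5604, -0.1825, 0.03]
yaw edges [102.0199, 102.51, 10.9763, 13.6624] [0.2868, 0.2941, 0.1554, 0.153]
cbox [[0.6021, 0.1454], [0.6616, 0.1442]] mid [0.6318, 0.1448] len 0.0596 yaw -1.1436
long [[0.384, 0.1381], [0.4972, 0.105]] mid [0.4406, 0.1215] len 0.1179 yaw -16.3079
```

```bash
python3 -m handwheel '[{"travel":[0,-0.1,-3.7],"turn":[0,0,0],"jaw":8.5},{"travel":[0,0,-3.7],"turn":[0,0,0],"jaw":8.5},{"travel":[0,0,-3.7],"turn":[0,0,0],"jaw":8.5},{"travel":[0,0,-3.3],"turn":[0,0,0],"jaw":8.5},{"travel":[0,0,-2],"turn":[0,0,0],"jaw":8.5}]' && python3 -m handwheel '[{"travel":[0,0,0],"turn":[0,0,0],"jaw":8.5},{"travel":[0,0,0],"turn":[0,0,0],"jaw":5},{"travel":[0,0,0],"turn":[0,0,0],"jaw":4.5},{"travel":[0,0,0],"turn":[0,0,0],"jaw":4.5},{"travel":[0,0,0],"turn":[0,0,0],"jaw":4.5}]' && python3 -m handwheel '[{"travel":[0,0,0],"turn":[0,0,0],"jaw":4.5},{"travel":[0,0,0],"turn":[0,0,0],"jaw":4.5},{"travel":[0,0,0],"turn":[0,0,0],"jaw":4.5}]'
```

```text
clock: 1.92
ee_pos: [0.5563, -0.1721, 0.0392]
eef_rot: [-3.119, -0.361, 0.005]
contact_force: [0.1, -0.1, -0.9]
grip_width: 0.0847
finger_force: 0.0
clock: 2.33
ee_pos: [0.5591, -0.1741, 0.0456]
eef_rot: [3.119, 0.356, 0.006]
contact_force: [-1.4, 1.3, 8.8]
grip_width: 0.0523
finger_force: 62.8
clock: 2.58
ee_pos: [0.5591, -0.1741, 0.0456]
eef_rot: [3.119, 0.356, 0.006]
contact_force: [-0.6, 0.9, 8.8]
grip_width: 0.0519
finger_force: 62.8
```

```bash
python3 -m handwheel '[{"travel":[0,0,1],"turn":[0,0,0],"jaw":4.5},{"travel":[0,0,2.5],"turn":[0,0,0],"jaw":4.5},{"travel":[0,0,3],"turn":[0,0,0],"jaw":4.5},{"travel":[0,0,2.5],"turn":[0,0,0],"jaw":4.5},{"travel":[0,0,1],"turn":[0,0,0],"jaw":4.5}]' && python3 -m handwheel '[{"travel":[0.8,2,0],"turn":[0,0,-2],"jaw":4.5},{"travel":[1,3.4,0],"turn":[0,0,-2],"jaw":4.5},{"travel":[1,3.4,0],"turn":[0,0,-2],"jaw":4.5},{"travel":[1,3.4,0],"turn":[0,0,-2],"jaw":4.5},{"travel":[1,3.4,0],"turn":[0,0,-2],"jaw":4.5}]' && python3 -m handwheel '[{"travel":[1,3,0],"turn":[0,0,-2],"jaw":4.5},{"travel":[0.8,2,0],"turn":[0,0,-2],"jaw":4.5},{"travel":[0.8,1.2,0],"turn":[0,0,0],"jaw":4.5},{"travel":[0,0,0],"turn":[0,0,0],"jaw":4.5},{"travel":[0,0,0],"turn":[0,0,0],"jaw":4.5}]'
python3 - <<'E'
from h import *
for n in("wrist","scene","side"):cv2.imwrite(f"pics/{n}2.png",bot.get_image(n)["image"])
E
```

```text
clock: 3.0
ee_pos: [0.5589, -0.174, 0.1477]
eef_rot: [3.119, 0.356, 0.009]
contact_force: [-0.5, -0.5, -3.0]
grip_width: 0.0517
finger_force: 64.2
clock: 3.42
ee_pos: [0.6056, -0.0161, 0.1427]
eef_rot: [-3.14, -0.079, 0.001]
contact_force: [0.1, 0.1, -2.8]
grip_width: 0.0517
finger_force: 64.2
clock: 3.83
ee_pos: [0.6314, 0.0447, 0.1423]
eef_rot: [3.141, -0.025, -0.001]
contact_force: [-0.3, -0.1, -3.3]
grip_width: 0.0521
finger_force: 64.2
```

View pics/wrist2.png

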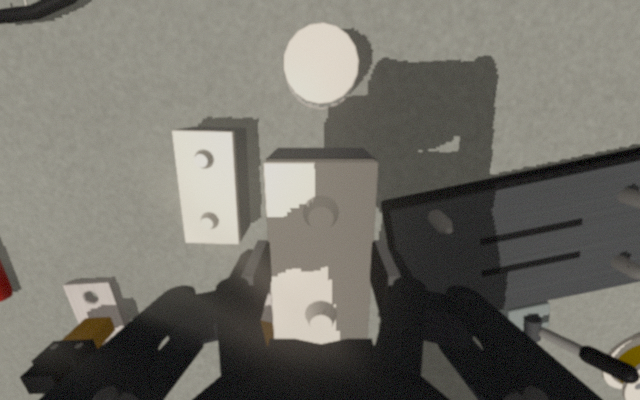

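The held box's lugs are at (321,210) and (319,316). The counter box's lugs are at (203,158) and (209,219), with the box upright and the jar clear at (321,63).

Run:
```python
from h import *
d=bot.get_image("wrist");R=lambda a:np.round(a,4).tolist()
def two(n,px,z):
    p=plane(d,px,z);v=p[1]-p[0];print(n,R(p[:,:2]),"mid",R(p.mean(0)[:2]),"len",R(np.hypot(*v[:2])),"yaw",R(np.degrees(np.arctan2(v[1],v[0]))))
two("held",[(319,316),(321,210)],.1847)
two("held lid far corners",[(378,160),(265,162)],.1767)
two("cbox",[(209,219),(204,158)],.058)
g=cv2.cvtColor(d["image"],cv2.COLOR_BGR2GRAY)
m=((g>165)*255).astype(np.uint8);m[:,:165]=0;m[:,250:]=0;m[:110]=0;m[255:]=0
c=max(cv2.findContours(m,0,2)[0],key=cv2.contourArea);r=cv2.minAreaRect(c);p=plane(d,cv2.boxPoints(r),.05);print(R(p[:,:2]),R(p.mean(0)),[R(np.linalg.norm(p[i]-p[i-1])) for i in range(4)],[R(np.degrees(np.arctan2(*(p[i]-p[i-1])[1::-1]))) for i in range(4)])
o=bot.get_obs();print(o["ee_pos"],o["eef_rot"])
s=bot.get_image("side");cv2.imwrite("pics/s3.png",s["image"])
```

```text
held [[0.6047, 0.044], [0.6633, 0.0419]] mid [0.634, 0.0429] len 0.0587 yaw -2.0434
held lid far corners [[0.6844, 0.0152], [0.6845, 0.0673]] mid [0.6844, 0.0413] len 0.0521 yaw 89.9484
cbox [[0.6095, 0.1473], [0.6669, 0.1439]] mid [0.6382, 0.1456] len 0.0575 yaw -3.314
[[0.6909, 0.1745], [0.693, 0.1206], [0.5793, 0.1258], [0.5758, 0.187]] [0.6348, 0.152, 0.05] [0.1158, 0.0539, 0.1139, 0.0613] [-6.2391, -87.8276, 177.3791, 93.213]
[0.63142154 0.04332787 0.14274835] [ 3.14139638e+00 -2.90083423e-02 -2.23318345e-04]
```

```bash
python3 -m handwheel '[{"travel":[0.1,2.6,0],"turn":[0,0,-0.3],"jaw":4.5},{"travel":[0.1,2.6,0],"turn":[0,0,-0.3],"jaw":4.5},{"travel":[0.1,2.6,0],"turn":[0,0,-0.3],"jaw":4.5},{"travel":[0.2,2.5,-0.5],"turn":[0,0,-0.4],"jaw":4.5},{"travel":[0,0,-2.3],"turn":[0,0,0],"jaw":4.5}]' && python3 -m handwheel '[{"travel":[0,0,-2.3],"turn":[0,0,0],"jaw":4.5},{"travel":[0,0,-0.4],"turn":[0,0,0],"jaw":4.5},{"travel":[0,0,0],"turn":[0,0,0],"jaw":4.5},{"travel":[0,0,0],"turn":[0,0,0],"jaw":4.5}]'
python3 - <<'E'
from h import *
s=bot.get_image("side")["image"];c=bot.get_image("scene")["image"]
cv2.imwrite("pics/side4.png",s);cv2.imwrite("pics/scene4.png",c)
a=cv2.resize(s[190:290,240:340],(400,400),interpolation=cv2.INTER_CUBIC);b=cv2.resize(c[170:270,330:430],(400,400),interpolation=cv2.INTER_CUBIC)
cv2.imwrite("pics/m4.png",np.hstack([a,b]))
E
```

```text
clock: 4.5
ee_pos: [0.6382, 0.1512, 0.1183]
eef_rot: [-3.139, 0.06, -0.01]
contact_force: [0.1, -0.9, -3.5]
grip_width: 0.0518
finger_force: 64.3
clock: 4.83
ee_pos: [0.6372, 0.1468, 0.0889]
eef_rot: [-3.141, 0.064, -0.002]
contact_force: [-0.3, -0.2, -2.9]
grip_width: 0.0519
finger_force: 64.2
```

View pics/m4.png

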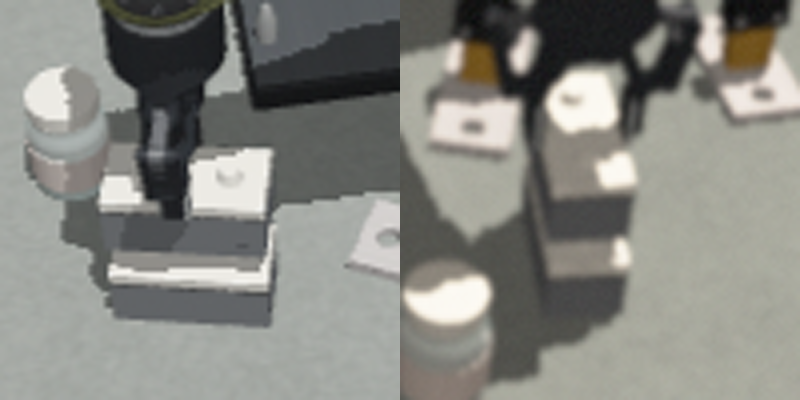

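The crops show the held box hovering aligned over the counter box. Front lid edges in the side view are (265,242)–(307,244) for the upper box and (267.5,260)–(308,262) for the lower. In the scene view they are (368,219)–(388,217) and (367,240)–(387,237).

Run:
```python
from h import *
R=lambda a:np.round(a,4).tolist()
s=bot.get_image("side");c=bot.get_image("scene")
print("side up",R(plane(s,[(265.3,242),(307.3,244)],.1233)),"low",R(plane(s,[(267.5,260),(307.8,262)],.05)))
print("scene up",R(plane(c,[(368.3,218.8),(388,217)],.1233)),"low",R(plane(c,[(367.3,240),(387.3,236.5)],.05)))
# predicted corners
o=bot.get_obs();print(R(o["ee_pos"]))
def corners(x,y,z,yaw):
    t=np.radians(yaw);return [(x+a*np.cos(t)-b*np.sin(t),y+a*np.sin(t)+b*np.cos(t),z) for a,b in((.055,.027),(-.055,.027),(.055,-.027))]
for n,k in(("side",s),("scene",c)):
    print(n,"up@tcp",R(proj(k,corners(.637,.1465,.1233,-2.3))),"low@same",R(proj(k,corners(.637,.1465,.05,-2.3))))
```

```text
side up [[0.6864, 0.1781, 0.1233], [0.5754, 0.1823, 0.1233]] low [[0.6876, 0.1817, 0.05], [0.5768, 0.1858, 0.05]]
scene up [[0.6977, 0.1181, 0.1233], [0.6972, 0.1692, 0.1233]] low [[0.7017, 0.1207, 0.05], [0.6956, 0.176, 0.05]]
[0.6373, 0.1471, 0.0891]
side up@tcp [[263.123, 239.9459], [304.5241, 241.9789], [266.3446, 224.6013]] low@same [[265.9711, 256.9108], [305.697, 258.965], [268.9835, 241.699]]
scene up@tcp [[388.4138, 215.8151], [380.2584, 188.1334], [367.4489, 216.9686]] low@same [[385.3301, 235.9549], [377.7027, 208.033], [365.2105, 237.1514]]
```

```bash
python3 -m handwheel '[{"travel":[0.13,0.25,-0.6],"turn":[0,0,0],"jaw":4.5},{"travel":[0,0,-0.6],"turn":[0,0,0],"jaw":4.5},{"travel":[0,0,0],"turn":[0,0,0],"jaw":4.5}]'; python3 -m handwheel '[{"travel":[0,0,-0.4],"turn":[0,0,0],"jaw":4.5},{"travel":[0,0,0],"turn":[0,0,0],"jaw":4.5}]';  python3 -m handwheel '[{"travel":[0,0,-0.3],"turn":[0,0,0],"jaw":4.5},{"travel":[0,0,0],"turn":[0,0,0],"jaw":4.5}]'
```

```text
clock: 5.28
ee_pos: [0.6374, 0.1498, 0.074]
eef_rot: [3.141, -0.063, -0.003]
contact_force: [0.3, 1.1, -4.1]
grip_width: 0.0517
finger_force: 64.2
clock: 5.45
ee_pos: [0.6377, 0.1497, 0.0707]
eef_rot: [3.141, -0.063, -0.002]
contact_force: [-0.8, -0.3, -3.9]
grip_width: 0.0519
finger_force: 64.2
clock: 5.62
ee_pos: [0.6378, 0.1498, 0.0682]
eef_rot: [3.141, -0.063, -0.001]
contact_force: [1.4, -0.2, -3.3]
grip_width: 0.052
finger_force: 64.3
```

```bash
python3 -m handwheel '[{"travel":[0,0,-0.2],"turn":[0,0,0],"jaw":4.5},{"travel":[0,0,0],"turn":[0,0,0],"jaw":4.5}]'; python3 -m handwheel '[{"travel":[0,0,-0.15],"turn":[0,0,0],"jaw":4.5},{"travel":[0,0,0],"turn":[0,0,0],"jaw":4.5}]'
```

```text
clock: 5.78
ee_pos: [0.6379, 0.1498, 0.0664]
eef_rot: [3.141, -0.063, -0.001]
contact_force: [0.1, 0.1, -3.7]
grip_width: 0.0517
finger_force: 64.3
clock: 5.95
ee_pos: [0.6381, 0.1499, 0.0657]
eef_rot: [-3.141, 0.063, -0.001]
contact_force: [-2.6, 0.6, 1.7]
grip_width: 0.0518
finger_force: 64.7
```

```bash
python3 -m handwheel '[{"travel":[0,0,-0.1],"turn":[0,0,0],"jaw":4.5},{"travel":[0,0,0],"turn":[0,0,0],"jaw":4.5}]'; python3 -m handwheel '[{"travel":[0,0,0],"turn":[0,0,0],"jaw":5.4},{"travel":[0,0,0],"turn":[0,0,0],"jaw":6.2},{"travel":[0,0,0],"turn":[0,0,0],"jaw":8},{"travel":[0,0,0],"turn":[0,0,0],"jaw":8.5},{"travel":[0,0,0],"turn":[0,0,0],"jaw":8.5}]'; python3 -m handwheel '[{"travel":[0,0,1],"turn":[0,0,0],"jaw":8.5},{"travel":[0,0,3],"turn":[0,0,0],"jaw":8.5},{"travel":[0,0,4],"turn":[0,0,0],"jaw":8.5},{"travel":[-2,0,4],"turn":[0,0,0],"jaw":8.5},{"travel":[-4,0,1],"turn":[0,0,0],"jaw":8.5}]'; python3 -m handwheel '[{"travel":[-4,0,0],"turn":[0,0,0],"jaw":8.5},{"travel":[-4,0,0],"turn":[0,0,0],"jaw":8.5},{"travel":[-2,0,0],"turn":[0,0,0],"jaw":8.5},{"travel":[0,0,0],"turn":[0,0,0],"jaw":8.5},{"travel":[0,0,0],"turn":[0,0,0],"jaw":8.5}]'
python3 - <<'E'
from h import *
w=bot.get_image("wrist")["image"]
s=bot.get_image("side")["image"];c=bot.get_image("scene")["image"]
for n,i in(("wrist",w),("side",s),("scene",c)):cv2.imwrite(f"pics/{n}5.png",i)
a=cv2.resize(s[190:290,240:340],(260,260),interpolation=cv2.INTER_CUBIC);b=cv2.resize(c[170:270,330:430],(260,260),interpolation=cv2.INTER_CUBIC)
e=cv2.resize(c[160:270,180:330],(280,205),interpolation=cv2.INTER_CUBIC);e=cv2.copyMakeBorder(e,0,55,0,0,0)
r=np.hstack([a,b,e])[:, :800];p=cv2.resize(w,(540,338));p=cv2.copyMakeBorder(p,0,0,0,260,0)
cv2.imwrite("pics/m5.png",np.vstack([r,p]))
E
```

```text
clock: 6.12
ee_pos: [0.6382, 0.1499, 0.0656]
eef_rot: [-3.141, 0.063, -0.002]
contact_force: [-5.6, 0.0, 8.8]
grip_width: 0.052
finger_force: 65.6
clock: 6.53
ee_pos: [0.638, 0.1498, 0.0641]
eef_rot: [-3.141, 0.063, -0.0]
contact_force: [0.5, -0.3, 0.7]
grip_width: 0.0851
finger_force: 0.0
clock: 6.95
ee_pos: [0.5823, 0.1498, 0.1978]
eef_rot: [-3.139, 0.065, -0.014]
contact_force: [-0.1, 0.3, 0.7]
grip_width: 0.0851
finger_force: 0.0
clock: 7.37
ee_pos: [0.4793, 0.15, 0.1928]
eef_rot: [-3.14, 0.062, -0.003]
contact_force: [0.6, 0.8, -0.5]
grip_width: 0.0848
finger_force: 0.0
```

View pics/m5.png

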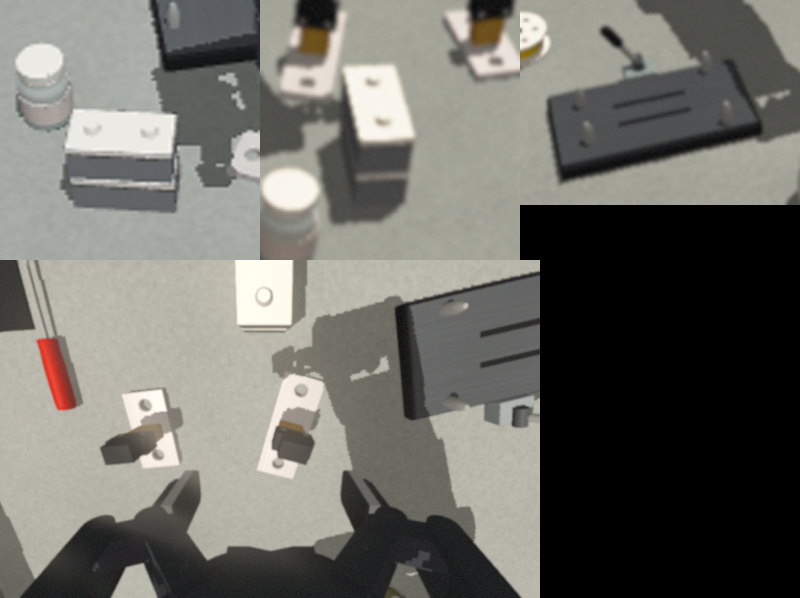

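The boxes are stacked squarely with the lid gaps closed. In wrist5 (full-scale pixels) the long carrier's holes are at about (357,154) and (331,241), the short carrier's at (172,172) and (187,230), and the bed is clear.

```bash
cat >> h.py <<'E'
def R(a): return np.round(a,4).tolist()
def tools(o):
    M=cv2.Rodrigues(np.array(o["eef_rot"],float))[0];return M,np.degrees(np.arctan2(M[1,1],M[0,1]))
E
python3 - <<'E'
from h import *
d=bot.get_image("wrist");g=cv2.cvtColor(d["image"],cv2.COLOR_BGR2GRAY);o=bot.get_obs();print(R(o["ee_pos"]),"tool y yaw",tools(o)[1],R(o["joint_pos"]))
M=tools(o)[0];T=np.array(d["camera_from_world"]);W=np.eye(4);W[:3,:3]=M;W[:3,3]=o["ee_pos"];np.save("camtool.npy",T@W)
def hole(x,y):
    h=np.zeros_like(g);w=g[y-15:y+16,x-15:x+16];t,m=cv2.threshold(w,0,255,cv2.THRESH_BINARY_INV+cv2.THRESH_OTSU)
    n,l,st,ce=cv2.connectedComponentsWithStats(m);
    k=l[15,15] or 1;return (ce[k]+[x-15,y-15]),st[k][2:],t
for nm,pts,L in(("long",[(331,241),(357,154)],.12),("short",[(187,230),(172,172)],.08)):
    q=[hole(*p) for p in pts];print(nm,[(R(a),b.tolist(),t) for a,b,t in q])
    for src in("auto","hand"):
        p=plane(d,[a for a,_,_ in q] if src=="auto" else pts,.008);v=p[1]-p[0];print(src,R(p),R(p.mean(0)),R(np.linalg.norm(v)),"yaw",R(np.degrees(np.arctan2(v[1],v[0]))))
m=((g<75)*255).astype(np.uint8)
for x0,x1,y0,y1 in((310,385,190,250),(110,200,195,260)):
    s=m[y0:y1,x0:x1];c=max(cv2.findContours(s,0,2)[0],key=cv2.contourArea);print("blk",R(np.array(cv2.minAreaRect(c)[0])+[x0,y0]),cv2.boundingRect(c))
E
```

```text
[0.4801, 0.1497, 0.1914] tool y yaw -92.3206722739208 [0.2294, 0.2088, 1.6719, -0.0, 1.261, 1.8407]
long [([337.7783, 231.2783], [20, 13, 212], 163.0), ([356.3632, 154.7761], [16, 16, 201], 204.0)]
auto [[0.3983, 0.1294, 0.008], [0.4985, 0.1045, 0.008]] [0.4484, 0.1169, 0.008] 0.1033 yaw -13.921
hand [[0.3846, 0.1387, 0.008], [0.4995, 0.1037, 0.008]] [0.442, 0.1212, 0.008] 0.1201 yaw -16.9237
short [([179.9286, 224.8534], [21, 22, 266], 175.0), ([170.7168, 172.4277], [15, 15, 173], 205.0)]
auto [[0.4158, 0.3367, 0.008], [0.4863, 0.3351, 0.008]] [0.451, 0.3359, 0.008] 0.0706 yaw -1.3501
hand [[0.4081, 0.3287, 0.008], [0.4868, 0.3333, 0.008]] [0.4474, 0.331, 0.008] 0.0789 yaw 3.4097
blk [363.1, 214.7] (45, 20, 16, 12)
blk [144.272, 221.8607] (11, 14, 46, 30)
```

```bash
python3 -m handwheel '[{"travel":[-0.4,-0.3,0],"turn":[0,0,6.8],"jaw":8.5},{"travel":[-0.4,-0.3,0],"turn":[0,0,6.8],"jaw":8.5},{"travel":[-0.4,-0.3,0],"turn":[0,0,6.8],"jaw":8.5},{"travel":[-0.4,-0.3,0],"turn":[0,0,6.8],"jaw":8.5},{"travel":[-0.4,-0.3,0],"turn":[0,0,6.8],"jaw":8.5}]' && python3 -m handwheel '[{"travel":[-0.4,-0.3,0],"turn":[0,0,6.8],"jaw":8.5},{"travel":[-0.4,-0.3,0],"turn":[0,0,6.8],"jaw":8.5},{"travel":[-0.4,-0.3,0],"turn":[0,0,6.8],"jaw":8.5},{"travel":[-0.4,-0.3,0],"turn":[0,0,6.8],"jaw":8.5},{"travel":[-0.2,-0.15,0],"turn":[0,0,6.8],"jaw":8.5}]' && python3 -m handwheel '[{"travel":[0,0,-2],"turn":[0,0,6.8],"jaw":8.5},{"travel":[0,0,-3],"turn":[0,0,0.5],"jaw":8.5},{"travel":[0,0,0],"turn":[0,0,0],"jaw":8.5},{"travel":[0,0,0],"turn":[0,0,0],"jaw":8.5}]'
python3 - <<'E'
from h import *
d=bot.get_image("wrist");o=bot.get_obs();print(R(o["ee_pos"]),"tool y yaw",tools(o)[1])
cv2.imwrite("pics/wrist6.png",d["image"])
# where holes/block should be in picture if estimate right
for c,yaw,L in(((.442,.1212),-17,.06),((.4474,.331),3.4,.04)):
    t=np.radians(yaw);u=np.array([np.cos(t),np.sin(t),0]);b=np.array([*c,.01]);print(R(proj(d,[b+L*u,b-L*u,b+[0,0,.09]])))
E
```

```text
clock: 7.98
ee_pos: [0.4597, 0.1346, 0.1911]
eef_rot: [-3.02, -0.866, 0.001]
contact_force: [0.1, 0.3, -0.6]
grip_width: 0.0849
finger_force: 0.0
clock: 8.4
ee_pos: [0.4416, 0.121, 0.1912]
eef_rot: [-2.634, -1.711, 0.001]
contact_force: [-0.7, -0.7, -0.5]
grip_width: 0.085
finger_force: 0.0
clock: 8.73
ee_pos: [0.4413, 0.1211, 0.1409]
eef_rot: [-2.526, -1.866, 0.004]
contact_force: [0.3, 0.8, 0.6]
grip_width: 0.085
finger_force: 0.0
[0.4419, 0.1213, 0.1421] tool y yaw -17.07898081305259
[[377.3688, 180.2303], [264.0335, 180.3597], [320.4629, 209.8803]]
[[298.3573, -65.0279], [214.0131, -26.4576], [222.0323, -121.0751]]
```

View pics/wrist6.png

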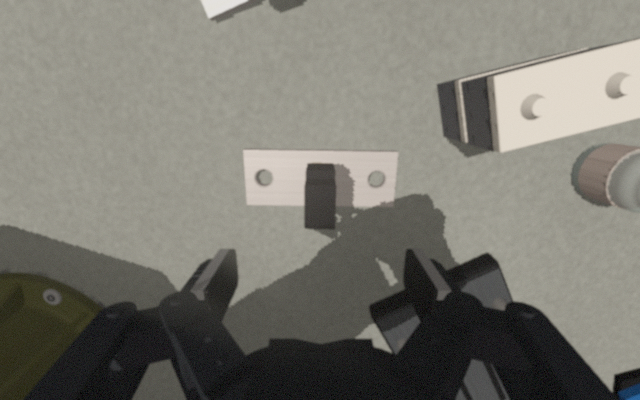

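The wrist view shows the long carrier between the open fingers, with holes at (264,177) and (376.5,179) against predictions of (264,180) and (377,180). It lies about 2 mm further along the tool's x-axis and about 1° clockwise of the estimate.

```bash
python3 -m handwheel '[{"travel":[0.05,0.2,-2],"turn":[0,0,-1],"jaw":8.5},{"travel":[0,0,-3],"turn":[0,0,0],"jaw":8.5},{"travel":[0,0,-2.5],"turn":[0,0,0],"jaw":8.5},{"travel":[0,0,-1.2],"turn":[0,0,0],"jaw":8.5},{"travel":[0,0,0],"turn":[0,0,0],"jaw":8.5}]' && python3 -m handwheel '[{"travel":[0,0,0],"turn":[0,0,0],"jaw":4},{"travel":[0,0,0],"turn":[0,0,0],"jaw":3},{"travel":[0,0,0],"turn":[0,0,0],"jaw":2},{"travel":[0,0,0],"turn":[0,0,0],"jaw":1.5},{"travel":[0,0,0],"turn":[0,0,0],"jaw":1.5}]' && python3 -m handwheel '[{"travel":[0,0,0],"turn":[0,0,0],"jaw":1.5},{"travel":[0,0,0],"turn":[0,0,0],"jaw":1.5},{"travel":[0,0,0],"turn":[0,0,0],"jaw":1.5}]'
python3 -m handwheel '[{"travel":[0,0,1],"turn":[0,0,0],"jaw":1.5},{"travel":[0,0,3],"turn":[0,0,0],"jaw":1.5},{"travel":[0,0,3],"turn":[0,0,0],"jaw":1.5},{"travel":[0,0,2],"turn":[0,0,0],"jaw":1.5},{"travel":[0,0,0],"turn":[0,0,0],"jaw":1.5}]'
```

```text
clock: 9.2
ee_pos: [0.4416, 0.1232, 0.0536]
eef_rot: [-2.542, -1.845, 0.003]
contact_force: [-0.3, -0.4, 0.4]
grip_width: 0.0851
finger_force: 0.0
clock: 9.62
ee_pos: [0.4422, 0.1234, 0.0552]
eef_rot: [2.541, 1.846, 0.002]
contact_force: [-14.8, 3.8, 11.5]
grip_width: 0.0253
finger_force: 7.6
clock: 9.87
ee_pos: [0.4424, 0.1234, 0.0553]
eef_rot: [2.541, 1.846, 0.002]
contact_force: [-1.7, -1.2, 7.1]
grip_width: 0.0227
finger_force: 60.2
clock: 10.28
ee_pos: [0.4434, 0.1236, 0.1489]
eef_rot: [2.539, 1.845, 0.009]
contact_force: [0.6, -0.6, -3.0]
grip_width: 0.0228
finger_force: 60.0
```

```bash
python3 -m handwheel '[{"travel":[1,-2,0],"turn":[0,0,4.3],"jaw":1.5},{"travel":[1.6,-3.4,0],"turn":[0,0,4.3],"jaw":1.5},{"travel":[1.6,-3.4,0],"turn":[0,0,4.3],"jaw":1.5},{"travel":[1.6,-3.4,0],"turn":[0,0,4.3],"jaw":1.5},{"travel":[1.6,-3.4,0],"turn":[0,0,4.3],"jaw":1.5}]' && python3 -m handwheel '[{"travel":[1.4,-3.1,0],"turn":[0,0,4.4],"jaw":1.5},{"travel":[0.8,-2.1,0],"turn":[0,0,4.4],"jaw":1.5},{"travel":[0,0,0],"turn":[0,0,0],"jaw":1.5},{"travel":[0,0,0],"turn":[0,0,0],"jaw":1.5},{"travel":[0,0,0],"turn":[0,0,0],"jaw":1.5}]'
python3 - <<'E'
from h import *
d=bot.get_image("wrist");o=bot.get_obs();p=o["ee_pos"];y=tools(o)[1];print(R(p),"tool y yaw",y)
cv2.imwrite("pics/wrist7.png",d["image"])
t=np.radians(y);u=np.array([np.cos(t),np.sin(t),0]);b=np.array([p[0],p[1],p[2]-.0553+.01])
print("holes pred",R(proj(d,[b-.06*u,b+.06*u])))
t=np.radians(12.3);u=np.array([np.cos(t),np.sin(t),0]);c=np.array([.5397,-.0843,.065])
print("tips pred",R(proj(d,[c-.06*u,c+.06*u])), "bases",R(proj(d,[c-.06*u-[0,0,.035],c+.06*u-[0,0,.035]])))
s=bot.get_image("scene");si=bot.get_image("side")
cv2.imwrite("pics/scene7.png",s["image"]);cv2.imwrite("pics/side7.png",si["image"])
top=d["image"][80:360,140:540]
a=cv2.resize(s["image"][160:270,190:330],(400,314),interpolation=cv2.INTER_CUBIC);b2=cv2.resize(si["image"][130:240,260:400],(400,314),interpolation=cv2.INTER_CUBIC)
cv2.imwrite("pics/m7.png",np.vstack([np.hstack([top,np.zeros_like(top)]),np.hstack([a,b2])]))
E
```

```text
clock: 10.7
ee_pos: [0.5157, -0.0343, 0.1435]
eef_rot: [-2.147, -2.292, 0.001]
contact_force: [-0.4, 0.8, -3.2]
grip_width: 0.0228
finger_force: 60.0
clock: 11.12
ee_pos: [0.5372, -0.0842, 0.1436]
eef_rot: [-1.971, -2.444, 0.001]
contact_force: [0.5, 0.9, -4.0]
grip_width: 0.0225
finger_force: 60.0
[0.5373, -0.0839, 0.1439] tool y yaw 12.283624930412502
holes pred [[242.9458, 207.815], [397.5638, 207.7383]]
tips pred [[255.2265, 195.9941], [390.4458, 195.8775]] bases [[262.7755, 185.5314], [382.4628, 185.4199]]
```

```bash
cat >> h.py <<'E'
def holes(d,pts,r=20):
    """ellipse centre of the dark hole in the bright plate near each point, and contour blobs"""
    g=cv2.cvtColor(d["image"],cv2.COLOR_BGR2GRAY);out=[]
    for x,y in np.round(pts).astype(int):
        w=cv2.resize(g[y-r:y+r+1,x-r:x+r+1],None,fx=4,fy=4,interpolation=cv2.INTER_CUBIC)
        for t in(100,120,140,160):
            m=((w<t)*255).astype(np.uint8);cs,_=cv2.findContours(m,cv2.RETR_CCOMP,2)
            for c in cs:
                a=cv2.contourArea(c)/16
                if 40<a<600 and len(c)>5:
                    e=cv2.fitEllipse(c);out.append((t,[round(x-r+e[0][0]/4-.375,1),round(y-r+e[0][1]/4-.375,1)],[round(v/4,1) for v in e[1]],round(a)))
    return out
E
python3 - <<'E'
from h import *
d=bot.get_image("wrist")
for q in holes(d,[(243,208),(397.6,207.7)],24):print(q)
g=cv2.cvtColor(d["image"],cv2.COLOR_BGR2GRAY)
for x,y in((243,208),(397,208)):print(g[y-20:y+21:2,x-20:x+21:2])
E
```

```text
(100, [np.float64(248.4), np.float64(207.3)], [10.4, 16.0], 118)
(120, [np.float64(244.3), np.float64(207.2)], [17.2, 22.1], 295)
(140, [np.float64(254.7), np.float64(227.1)], [8.3, 21.2], 91)
(100, [np.float64(392.2), np.float64(207.2)], [6.7, 15.2], 44)
(120, [np.float64(393.4), np.float64(206.4)], [11.7, 17.7], 160)
(140, [np.float64(394.0), np.float64(206.5)], [14.6, 19.6], 216)
(160, [np.float64(395.9), np.float64(207.3)], [19.7, 21.7], 318)
[[220 220 221 220 220 221 222 220 221 220 221 224 222 222 222 222 223 223
  225 224 224]
 [223 223 222 220 222 221 222 221 221 221 222 223 223 221 223 223 221 224
  224 223 222]
 [223 223 223 224 223 225 224 225 223 224 223 224 224 224 223 224 223 225
  225 224 224]
 [220 222 222 220 221 221 221 220 222 222 221 222 222 222 221 221 222 221
  223 224 223]
 [218 222 221 220 221 219 221 215 207 196 198 207 214 221 222 221 222 223
  223 220 223]
 [194 220 221 222 220 220 206 176 147 122 128 120 142 184 212 221 223 222
  222 222 223]
 [149 169 172 198 206 193 161 128 113 115 110  87  83 100 159 208 221 223
  223 222 221]
 [140 139 140 144 142 134 
[... 2390 characters left out ...]
4 214 200 165 127 105 109 126 135 143 148 147 177 203 211 213
  213 214 215]
 [215 214 215 216 210 193 170 150 145 145 147 154 160 181 200 209 212 214
  214 212 215]
 [214 214 213 214 214 207 203 193 180 174 177 189 202 207 212 212 213 215
  213 214 210]
 [216 217 214 216 214 214 214 212 210 210 210 210 212 213 215 216 215 216
  215 215 217]
 [217 217 216 216 215 216 217 218 215 215 217 216 215 215 215 215 215 216
  216 215 216]
 [215 216 217 216 216 215 214 216 216 214 217 215 216 216 216 216 215 217
  216 214 213]
 [215 215 217 214 214 212 214 213 215 214 213 213 216 215 215 213 214 213
  214 214 215]
 [214 214 213 216 212 214 214 214 214 214 214 214 214 216 212 213 213 214
  215 216 216]]
```

```bash
python3 -m handwheel '[{"travel":[0.2,0,-0.7],"turn":[0,0,0],"jaw":1.5},{"travel":[0,0,-0.6],"turn":[0,0,0],"jaw":1.5},{"travel":[0,0,0],"turn":[0,0,0],"jaw":1.5},{"travel":[0,0,0],"turn":[0,0,0],"jaw":1.5}]'
cat > look.py <<'E'
from h import *
import sys
cx,cy,yaw,L,tag=*map(float,sys.argv[1:5]),sys.argv[5]
d=bot.get_image("wrist");o=bot.get_obs();p=o["ee_pos"];y=tools(o)[1];print(R(p),"tool y yaw",round(y,2))
cv2.imwrite(f"pics/{tag}.png",d["image"])
def U(a): a=np.radians(a);return np.array([np.cos(a),np.sin(a),0])
u=U(y);b=np.array([p[0],p[1],p[2]-.0553+.01]);H=proj(d,[b-L*u,b+L*u]);print("hole tops pred",R(H))
u=U(yaw);c=np.array([cx,cy,.065]);print("tips pred",R(proj(d,[c-L*u,c+L*u])))
g=cv2.cvtColor(d["image"],cv2.COLOR_BGR2GRAY)
for x,y in np.round(H).astype(int):
    print("origin",x-16,y-16);print('\n'.join(' '.join('%3d'%v for v in r) for r in g[y-16:y+17:2,x-16:x+17:2]))
E
python3 look.py .5397 -.0843 12.3 .06 w8
```

```text
clock: 11.65
ee_pos: [0.5396, -0.0845, 0.1308]
eef_rot: [-1.97, -2.446, 0.001]
contact_force: [-0.4, -1.0, -3.2]
grip_width: 0.0229
finger_force: 59.9
[0.5398, -0.0846, 0.1312] tool y yaw 12.3
hole tops pred [[242.9254, 208.3642], [397.5373, 208.3982]]
tips pred [[249.2206, 199.562], [391.3232, 199.5911]]
origin 227 192
224 224 225 224 224 224 224 226 225 223 225 225 226 226 226 227 225
223 222 222 222 223 220 222 222 223 222 223 223 223 223 222 225 223
223 223 221 221 221 218 212 200 199 202 213 220 223 222 222 221 222
222 223 224 222 208 181 147 117 122 131 163 197 216 221 223 225 223
217 220 218 202 166 129  96  77 105 161 179 182 180 208 222 223 224
164 172 172 166 127 109  98  77  88 143 181 173 134 167 215 223 224
142 142 140 124 114 113 102  76  87  92 124 117 103 117 191 221 222
139 139 137 123 113 114 107  73  82  84  86  87  85  88 160 220 226
140 142 133 123 118 113 108  79  85  83  84  86  86  79 145 213 223
143 137 135 128 119 122 108  76  84  81  84  86  88  81 151 214 222
139 142 137 134 123 120 116  88  87  76  81  87  88  93 178 215 221
139 142 139 137 127 123 124 11
[... 848 characters left out ...]
 136 177 206 216 215
217 203 149 141 130 116 101  91 119 119 116 132 133 171 205 218 216
220 200 138 116 114 118  99  90 116 119 121 128 137 176 209 218 220
221 203 138 115 115 108  88  98 116 124 128 138 143 190 210 221 219
216 204 155 102  98  88  77 100 123 129 143 140 166 200 213 216 214
217 212 186 142 117 109 103 125 142 148 147 154 196 210 214 216 215
216 213 203 181 159 146 148 154 151 156 170 193 207 211 214 215 215
215 214 215 207 202 187 176 176 184 195 208 210 215 214 214 213 213
216 217 215 215 213 213 211 212 211 213 216 216 217 217 216 217 218
217 218 218 217 218 217 216 217 217 216 216 217 217 218 216 217 217
218 218 218 217 218 218 216 217 217 218 216 216 218 218 216 218 217
```

The holes are within about 1 px of prediction. The pin tips show inside them at about (248.5,201) and (389.5,201.5), so the carrier needs to move about 1.5 mm towards bed -y and 0.8 mm towards bed -x.

```bash
python3 -m handwheel '[{"travel":[-0.05,-0.16,0],"turn":[0,0,0],"jaw":1.5},{"travel":[0,0,-0.6],"turn":[0,0,0],"jaw":1.5},{"travel":[0,0,-0.6],"turn":[0,0,0],"jaw":1.5},{"travel":[0,0,0],"turn":[0,0,0],"jaw":1.5}]';python3 -m handwheel '[{"travel":[0,0,-0.5],"turn":[0,0,0],"jaw":1.5},{"travel":[0,0,0],"turn":[0,0,0],"jaw":1.5}]';python3 -m handwheel '[{"travel":[0,0,-0.4],"turn":[0,0,0],"jaw":1.5},{"travel":[0,0,0],"turn":[0,0,0],"jaw":1.5}]'; python3 -c "
from h import *;print(R(bot.get_obs()['moment']))"
```

```text
clock: 12.03
ee_pos: [0.5387, -0.0862, 0.1179]
eef_rot: [-1.97, -2.445, 0.001]
contact_force: [-0.4, 0.1, -4.3]
grip_width: 0.0228
finger_force: 59.9
clock: 12.2
ee_pos: [0.539, -0.0862, 0.1135]
eef_rot: [-1.97, -2.446, 0.001]
contact_force: [0.0, -0.1, -3.9]
grip_width: 0.0227
finger_force: 59.9
clock: 12.37
ee_pos: [0.5391, -0.0862, 0.1098]
eef_rot: [-1.97, -2.446, 0.0]
contact_force: [-0.8, 0.9, -3.5]
grip_width: 0.0227
finger_force: 60.0
[0.1097, 0.037, -0.073]
```

```bash
python3 -m handwheel '[{"travel":[0,0,-0.3],"turn":[0,0,0],"jaw":1.5},{"travel":[0,0,0],"turn":[0,0,0],"jaw":1.5}]';python3 -m handwheel '[{"travel":[0,0,-0.3],"turn":[0,0,0],"jaw":1.5},{"travel":[0,0,0],"turn":[0,0,0],"jaw":1.5}]'; python3 -c "
from h import *;print(R(bot.get_obs()['moment']))"
```

```text
clock: 12.53
ee_pos: [0.5388, -0.0861, 0.1068]
eef_rot: [-1.97, -2.445, 0.001]
contact_force: [-3.5, 2.6, -5.4]
grip_width: 0.0228
finger_force: 59.9
clock: 12.7
ee_pos: [0.5389, -0.0861, 0.1039]
eef_rot: [-1.97, -2.446, 0.001]
contact_force: [-3.5, 3.4, -4.7]
grip_width: 0.0223
finger_force: 60.0
[0.595, 0.9453, -0.1927]
```

```bash
python3 -m handwheel '[{"travel":[-0.03,0.03,-0.4],"turn":[0,0,0],"jaw":1.5},{"travel":[0,0,0],"turn":[0,0,0],"jaw":1.5}]';python3 -m handwheel '[{"travel":[-0.02,0.02,-0.5],"turn":[0,0,0],"jaw":1.5},{"travel":[0,0,0],"turn":[0,0,0],"jaw":1.5}]';python3 -m handwheel '[{"travel":[0,0,-0.5],"turn":[0,0,0],"jaw":1.5},{"travel":[0,0,0],"turn":[0,0,0],"jaw":1.5}]'
```

```text
clock: 12.87
ee_pos: [0.5387, -0.0859, 0.0998]
eef_rot: [-1.97, -2.446, 0.001]
contact_force: [-4.3, 1.7, -5.7]
grip_width: 0.0225
finger_force: 59.9
clock: 13.03
ee_pos: [0.5386, -0.0858, 0.0947]
eef_rot: [-1.97, -2.446, 0.001]
contact_force: [-4.3, 1.1, -7.1]
grip_width: 0.0228
finger_force: 59.7
clock: 13.2
ee_pos: [0.5386, -0.0858, 0.0897]
eef_rot: [-1.97, -2.446, 0.001]
contact_force: [-3.1, 1.7, -5.6]
grip_width: 0.0227
finger_force: 59.7
```

```bash
python3 -m handwheel '[{"travel":[0,0,-0.35],"turn":[0,0,0],"jaw":1.5},{"travel":[0,0,0],"turn":[0,0,0],"jaw":1.5}]';python3 -m handwheel '[{"travel":[0,0,-0.15],"turn":[0,0,0],"jaw":1.5},{"travel":[0,0,0],"turn":[0,0,0],"jaw":1.5}]';python3 -m handwheel '[{"travel":[0,0,-0.1],"turn":[0,0,0],"jaw":1.5},{"travel":[0,0,0],"turn":[0,0,0],"jaw":1.5}]'
```

```text
clock: 13.37
ee_pos: [0.5387, -0.0858, 0.0865]
eef_rot: [-1.97, -2.446, 0.0]
contact_force: [-4.0, 1.3, -5.4]
grip_width: 0.0227
finger_force: 59.9
clock: 13.53
ee_pos: [0.5387, -0.0858, 0.0856]
eef_rot: [-1.971, -2.446, 0.0]
contact_force: [-7.4, 1.4, 1.1]
grip_width: 0.0227
finger_force: 60.7
clock: 13.7
ee_pos: [0.5387, -0.0858, 0.0856]
eef_rot: [1.971, 2.447, -0.0]
contact_force: [-14.5, 1.9, 12.2]
grip_width: 0.023
finger_force: 62.1
```

```bash
python3 -m handwheel '[{"travel":[0,0,0.1],"turn":[0,0,0],"jaw":2.5},{"travel":[0,0,0],"turn":[0,0,0],"jaw":3.5},{"travel":[0,0,0],"turn":[0,0,0],"jaw":5},{"travel":[0,0,0],"turn":[0,0,0],"jaw":6},{"travel":[0,0,0],"turn":[0,0,0],"jaw":6}]'; python3 -m handwheel '[{"travel":[0,0,2],"turn":[0,0,0],"jaw":6},{"travel":[0,0,3],"turn":[0,0,0],"jaw":6},{"travel":[0,0,3.5],"turn":[0,0,0],"jaw":6},{"travel":[0,0,3.5],"turn":[0,0,0],"jaw":8.5},{"travel":[0,0,0],"turn":[0,0,0],"jaw":8.5}]'
python3 - <<'E'
from h import *
d=bot.get_image("wrist");s=bot.get_image("side");c=bot.get_image("scene");o=bot.get_obs()
for n,i in(("wrist",d),("side",s),("scene",c)):cv2.imwrite(f"pics/{n}9.png",i["image"])
print(R(o["ee_pos"]))
def U(a): a=np.radians(a);return np.array([np.cos(a),np.sin(a),0])
# plate corners/flush check: bright plate top edge in wrist vs predicted plate corners at z=.04
b=np.array([.5387,-.0858,.04]);u=U(12.3);v=U(102.3);P=proj(d,[b+i*.08*u+j*.03*v for i in(-1,1) for j in(-1,1)]);print(R(P))
g=cv2.cvtColor(d["image"],cv2.COLOR_BGR2GRAY);m=((g>190)*255).astype(np.uint8);x0,y0=P.min(0).astype(int)-20;x1,y1=P.max(0).astype(int)+20
cs=cv2.findContours(m[y0:y1,x0:x1],0,2)[0];q=max(cs,key=cv2.contourArea);print((x0,y0),cv2.boundingRect(q),cv2.minAreaRect(q))
E
```

```text
clock: 14.12
ee_pos: [0.5392, -0.0859, 0.0856]
eef_rot: [1.97, 2.446, 0.001]
contact_force: [-0.4, 0.3, -0.3]
grip_width: 0.0599
finger_force: 0.0
clock: 14.53
ee_pos: [0.5412, -0.0863, 0.2125]
eef_rot: [1.965, 2.439, 0.007]
contact_force: [0.3, -0.3, 0.3]
grip_width: 0.0817
finger_force: 0.0
[0.5389, -0.0858, 0.2052]
[[251.5284, 194.5127], [247.821, 145.2428], [382.0335, 194.1201], [385.3134, 145.0104]]
(np.int64(227), np.int64(125)) (0, 0, 178, 89) ((88.5, 44.0), (88.0, 177.0), 90.0)
```

```bash
python3 -m handwheel '[{"travel":[-0.5,2,0],"turn":[0,0,-0.8],"jaw":8.5},{"travel":[-0.83,3.8,0],"turn":[0,0,-0.8],"jaw":8.5},{"travel":[-0.83,3.8,0],"turn":[0,0,-0.8],"jaw":8.5},{"travel":[-0.83,3.8,0],"turn":[0,0,-0.8],"jaw":8.5},{"travel":[-0.83,3.8,0],"turn":[0,0,-0.8],"jaw":8.5}]'; python3 -m handwheel '[{"travel":[-0.83,3.8,0],"turn":[0,0,-0.8],"jaw":8.5},{"travel":[-0.83,3.8,0],"turn":[0,0,-0.8],"jaw":8.5},{"travel":[-0.83,3.8,0],"turn":[0,0,-0.8],"jaw":8.5},{"travel":[-0.83,3.8,0],"turn":[0,0,-0.8],"jaw":8.5},{"travel":[-0.83,3.8,0],"turn":[0,0,-0.8],"jaw":8.5}]'; python3 -m handwheel '[{"travel":[-0.83,3.8,0],"turn":[0,0,-0.9],"jaw":8.5},{"travel":[-0.35,1.7,-2],"turn":[0,0,0],"jaw":8.5},{"travel":[0,0,-3.5],"turn":[0,0,0],"jaw":8.5},{"travel":[0,0,0],"turn":[0,0,0],"jaw":8.5},{"travel":[0,0,0],"turn":[0,0,0],"jaw":8.5}]'
python3 - <<'E'
from h import *
d=bot.get_image("wrist");o=bot.get_obs();p=o["ee_pos"];y=tools(o)[1];print(R(p),"tool y yaw",y,R(o["joint_pos"]))
cv2.imwrite("pics/wrist10.png",d["image"])
t=np.radians(3.4);u=np.array([np.cos(t),np.sin(t),0]);b=np.array([.4474,.331,.01]);print("pred holes",R(proj(d,[b+.04*u,b-.04*u])))
for q in holes(d,proj(d,[b+.04*u,b-.04*u]),20):print(q)
g=cv2.cvtColor(d["image"],cv2.COLOR_BGR2GRAY);m=((g>170)*255).astype(np.uint8);m[:90]=0;m[270:]=0;m[:,:200]=0;m[:,440:]=0
q=max(cv2.findContours(m,0,2)[0],key=cv2.contourArea);print(cv2.boundingRect(q),cv2.minAreaRect(q))
E
```

```text
clock: 15.1
ee_pos: [0.4995, 0.0876, 0.204]
eef_rot: [-2.055, -2.374, 0.002]
contact_force: [1.5, 0.1, -0.8]
grip_width: 0.085
finger_force: 0.0
clock: 15.52
ee_pos: [0.458, 0.2778, 0.204]
eef_rot: [-2.137, -2.302, 0.003]
contact_force: [0.5, -0.2, 0.3]
grip_width: 0.0855
finger_force: 0.0
clock: 15.93
ee_pos: [0.4464, 0.3305, 0.1487]
eef_rot: [-2.154, -2.286, 0.008]
contact_force: [-0.3, 0.1, 0.9]
grip_width: 0.0853
finger_force: 0.0
[0.4475, 0.3307, 0.1506] tool y yaw 3.3727939203496065 [0.5707, 0.3661, 1.5681, -0.0001, 1.2088, 0.5119]
pred holes [[358.3617, 178.074], [284.4887, 178.0067]]
(140, [np.float64(338.9), np.float64(184.8)], [10.3, 38.6], 161)
(160, [np.float64(357.4), np.float64(176.8)], [12.3, 15.1], 48)
(160, [np.float64(339.1), np.float64(184.5)], [10.8, 42.6], 187)
(160, [np.float64(283.4), np.float64(176.3)], [14.0, 15.5], 83)
(263, 149, 116, 56) ((320.5, 176.5), (55.0, 115.0), 90.0)
```

```bash
python3 -m handwheel '[{"travel":[-0.1,0.13,-2],"turn":[0,0,0],"jaw":8.5},{"travel":[0,0,-3],"turn":[0,0,0],"jaw":8.5},{"travel":[0,0,-3],"turn":[0,0,0],"jaw":8.5},{"travel":[0,0,-1.5],"turn":[0,0,0],"jaw":8.5},{"travel":[0,0,0],"turn":[0,0,0],"jaw":8.5}]' && python3 -m handwheel '[{"travel":[0,0,0],"turn":[0,0,0],"jaw":4},{"travel":[0,0,0],"turn":[0,0,0],"jaw":3},{"travel":[0,0,0],"turn":[0,0,0],"jaw":2},{"travel":[0,0,0],"turn":[0,0,0],"jaw":1.5},{"travel":[0,0,0],"turn":[0,0,0],"jaw":1.5}]' && python3 -m handwheel '[{"travel":[0,0,0],"turn":[0,0,0],"jaw":1.5},{"travel":[0,0,0],"turn":[0,0,0],"jaw":1.5},{"travel":[0,0,0],"turn":[0,0,0],"jaw":1.5}]'
python3 -m handwheel '[{"travel":[0,0,1],"turn":[0,0,0],"jaw":1.5},{"travel":[0,0,3],"turn":[0,0,0],"jaw":1.5},{"travel":[0,0,4],"turn":[0,0,0],"jaw":1.5},{"travel":[0,0,4],"turn":[0,0,0],"jaw":1.5},{"travel":[0,0,4],"turn":[0,0,0],"jaw":1.5}]'
```

```text
clock: 16.4
ee_pos: [0.4461, 0.3313, 0.054]
eef_rot: [-2.155, -2.284, 0.005]
contact_force: [-0.5, 0.3, -1.2]
grip_width: 0.0849
finger_force: 0.0
clock: 16.82
ee_pos: [0.4467, 0.3327, 0.0564]
eef_rot: [2.154, 2.286, 0.002]
contact_force: [-3.5, -0.0, 3.5]
grip_width: 0.0249
finger_force: 3.6
clock: 17.07
ee_pos: [0.4465, 0.3328, 0.0564]
eef_rot: [2.154, 2.286, 0.002]
contact_force: [-3.3, -1.3, 6.8]
grip_width: 0.023
finger_force: 61.6
clock: 17.48
ee_pos: [0.4457, 0.3321, 0.2174]
eef_rot: [-2.154, -2.286, 0.002]
contact_force: [0.8, 0.8, -5.7]
grip_width: 0.0225
finger_force: 60.4
```

```bash
python3 -m handwheel '[{"travel":[0.4,-1.8,0],"turn":[0,0,0.5],"jaw":1.5},{"travel":[0.8,-3.6,0],"turn":[0,0,0.5],"jaw":1.5},{"travel":[0.8,-3.6,0],"turn":[0,0,0.5],"jaw":1.5},{"travel":[0.8,-3.6,0],"turn":[0,0,0.5],"jaw":1.5},{"travel":[0.8,-3.6,0],"turn":[0,0,0.5],"jaw":1.5}]'; python3 -m handwheel '[{"travel":[0.8,-3.6,0],"turn":[0,0,0.5],"jaw":1.5},{"travel":[0.8,-3.6,0],"turn":[0,0,0.5],"jaw":1.5},{"travel":[0.8,-3.6,0],"turn":[0,0,0.5],"jaw":1.5},{"travel":[0.8,-3.6,0],"turn":[0,0,0.5],"jaw":1.5},{"travel":[0.8,-3.6,0],"turn":[0,0,0.5],"jaw":1.5}]'; python3 -m handwheel '[{"travel":[0.8,-3.6,0],"turn":[0,0,0.5],"jaw":1.5},{"travel":[0.8,-3.6,0],"turn":[0,0,0.5],"jaw":1.5},{"travel":[0.8,-3.6,0],"turn":[0,0,0.5],"jaw":1.5},{"travel":[0.8,-3.6,0],"turn":[0,0,0.5],"jaw":1.5},{"travel":[0.8,-3.6,0],"turn":[0,0,0.5],"jaw":1.5}]'; python3 -m handwheel '[{"travel":[0.8,-3.6,0],"turn":[0,0,0.5],"jaw":1.5},{"travel":[0.8,-3.6,0],"turn":[0,0,0.5],"jaw":1.5},{"travel":[0.35,-1.9,0],"turn":[0,0,0.4],"jaw":1.5},{"travel":[0,0,-1],"turn":[0,0,0],"jaw":1.5},{"travel":[0,0,-2.5],"turn":[0,0,0],"jaw":1.5}]'; python3 -m handwheel '[{"travel":[0,0,-2.5],"turn":[0,0,0],"jaw":1.5},{"travel":[0,0,-1.5],"turn":[0,0,0],"jaw":1.5},{"travel":[0,0,-0.6],"turn":[0,0,0],"jaw":1.5},{"travel":[0,0,0],"turn":[0,0,0],"jaw":1.5},{"travel":[0,0,0],"turn":[0,0,0],"jaw":1.5}]'
python3 look.py .5813 -.2812 12.3 .04 w11
```

```text
clock: 17.9
ee_pos: [0.482, 0.1688, 0.2157]
eef_rot: [-2.103, -2.334, 0.001]
contact_force: [1.1, 1.5, -4.6]
grip_width: 0.0229
finger_force: 60.4
clock: 18.32
ee_pos: [0.522, -0.0113, 0.2158]
eef_rot: [-2.052, -2.378, 0.0]
contact_force: [0.7, 0.1, -6.4]
grip_width: 0.0227
finger_force: 60.4
clock: 18.73
ee_pos: [0.562, -0.1913, 0.2156]
eef_rot: [-1.999, -2.422, 0.0]
contact_force: [0.9, 1.0, -5.3]
grip_width: 0.0225
finger_force: 60.4
clock: 19.15
ee_pos: [0.5825, -0.2822, 0.1828]
eef_rot: [1.97, 2.441, 0.001]
contact_force: [1.2, 0.4, -5.4]
grip_width: 0.0231
finger_force: 60.4
clock: 19.57
ee_pos: [0.5821, -0.2804, 0.1354]
eef_rot: [1.97, 2.446, 0.0]
contact_force: [0.4, -0.1, -4.3]
grip_width: 0.0227
finger_force: 60.3
[0.5824, -0.2806, 0.136] tool y yaw 12.31
hole tops pred [[268.5155, 208.5205], [371.7847, 208.4788]]
tips pred [[272.2756, 198.7341], [365.3543, 198.715]]
origin 253 193
163 164 164 168 167 166 168 168 165 166 165 168 165 167 165 169 168
167 164 164 167 166 164 163 162 162 164 163 165 166 166 166 168 168
164 164 159 158 158 148 147 142 143 142 147 157 163 166 168
[... 1431 characters left out ...]
 157 219 248 253 253
251 232 167 145 146 143 149 145 145 142 120 126 158 212 246 253 253
250 226 160 144 144 143 143 145 137 119 116 142 166 218 244 251 251
251 234 175 126 130 135 131 122 119 114 143 169 187 233 248 251 251
253 244 205 150 121 115 116 117 127 153 175 183 220 245 251 253 252
253 250 235 199 170 161 159 166 177 182 188 208 240 249 251 253 253
251 251 248 233 210 187 185 185 191 199 226 241 248 250 251 251 250
247 249 249 247 240 238 232 229 236 241 245 248 249 249 249 249 249
204 244 250 251 250 250 249 249 250 251 251 251 251 251 251 251 251
177 216 239 250 252 251 252 252 252 252 252 252 252 251 250 252 251
174 173 184 241 250 250 251 251 251 251 251 252 251 250 250 251 251
```

Both narrow-pin tips appear about 3.3 px left of prediction, at (269,198.5) and (361,199.5). I'll shift about 3 mm towards bed -x and look again slightly lower.

```bash
python3 -m handwheel '[{"travel":[-0.35,-0.12,0],"turn":[0,0,0],"jaw":1.5},{"travel":[0,0,-0.6],"turn":[0,0,0],"jaw":1.5},{"travel":[0,0,0],"turn":[0,0,0],"jaw":1.5},{"travel":[0,0,0],"turn":[0,0,0],"jaw":1.5}]'
python3 look.py .5787 -.2818 12.3 .04 w12
```

```text
clock: 19.95
ee_pos: [0.5782, -0.2817, 0.1283]
eef_rot: [-1.971, -2.446, 0.0]
contact_force: [0.5, 0.1, -5.3]
grip_width: 0.0224
finger_force: 60.2
[0.5783, -0.2817, 0.1285] tool y yaw 12.3
hole tops pred [[268.5333, 208.1357], [371.635, 208.1077]]
tips pred [[272.6873, 200.9645], [368.3945, 200.9355]]
origin 253 192
164 165 164 164 163 165 163 165 167 165 163 164 166 165 165 167 167
165 167 165 166 165 165 167 167 166 167 165 166 166 165 166 167 167
162 163 164 163 164 157 151 150 150 155 160 162 164 165 164 166 165
160 162 161 158 149 126 115 119 131 133 141 147 160 164 165 162 166
162 164 162 148 113  85  94 116 133 134 134 129 139 159 167 165 165
163 164 157 139  95  84  85 100 126 137 135 120 116 144 164 169 166
167 163 153 128  91  86  90  88  95 113 116 111 101 123 161 167 168
166 163 149 127 100  84  87  85  87  87  87  89  92  98 151 164 167
161 161 147 132 110  86  83  88  86  89  83  83  89  96 145 164 165
162 163 156 139 129 101  88  82  82  88  85  86  90 110 151 163 164
162 164 158 144 136 129 104  86  90  88  87  89 106 137 160 165 164
160 165 159 154 144 138 136 127 1
[... 845 characters left out ...]
 157 218 247 253 252
252 233 169 143 143 159 159 144 143 139 120 126 162 212 244 252 252
249 225 164 140 146 145 145 142 133 120 116 144 172 217 243 250 250
250 234 175 133 139 145 135 132 127 117 138 168 191 232 248 251 250
252 243 205 150 125 127 116 114 130 149 175 180 219 244 251 252 253
252 249 234 196 170 163 160 170 181 185 188 207 239 249 252 251 251
251 251 246 232 210 194 188 188 187 199 225 239 248 251 251 251 251
248 248 248 247 240 235 233 232 236 240 245 248 248 248 248 249 248
215 242 250 250 250 249 249 249 249 250 250 250 250 250 247 250 251
175 207 248 250 251 250 251 251 252 251 252 251 251 251 251 251 251
171 175 198 216 248 251 251 252 250 250 251 251 251 251 251 251 251
```

```bash
python3 -m handwheel '[{"travel":[0.04,-0.11,0],"turn":[0,0,0],"jaw":1.5},{"travel":[0,0,-0.6],"turn":[0,0,0],"jaw":1.5},{"travel":[0,0,-0.6],"turn":[0,0,0],"jaw":1.5},{"travel":[0,0,0],"turn":[0,0,0],"jaw":1.5}]';python3 -m handwheel '[{"travel":[0,0,-0.4],"turn":[0,0,0],"jaw":1.5},{"travel":[0,0,0],"turn":[0,0,0],"jaw":1.5}]';python3 -m handwheel '[{"travel":[0,0,-0.3],"turn":[0,0,0],"jaw":1.5},{"travel":[0,0,0],"turn":[0,0,0],"jaw":1.5}]'; python3 -m handwheel '[{"travel":[0,0,-0.2],"turn":[0,0,0],"jaw":1.5},{"travel":[0,0,0],"turn":[0,0,0],"jaw":1.5}]'
```

```text
clock: 20.33
ee_pos: [0.5781, -0.2825, 0.1145]
eef_rot: [-1.969, -2.445, 0.001]
contact_force: [0.6, 0.9, -5.8]
grip_width: 0.0224
finger_force: 60.2
clock: 20.5
ee_pos: [0.5785, -0.2827, 0.1115]
eef_rot: [-1.97, -2.446, 0.0]
contact_force: [-0.2, 0.1, -4.8]
grip_width: 0.0229
finger_force: 60.3
clock: 20.67
ee_pos: [0.5786, -0.2826, 0.109]
eef_rot: [-1.97, -2.446, -0.0]
contact_force: [-1.0, 1.0, -4.1]
grip_width: 0.0231
finger_force: 60.4
clock: 20.83
ee_pos: [0.5786, -0.2825, 0.1071]
eef_rot: [-1.97, -2.446, -0.0]
contact_force: [-1.1, 2.2, -5.0]
grip_width: 0.0226
finger_force: 60.4
```

Sliding onto the pins freely (base at ~51 mm).

```bash
python3 -m handwheel '[{"travel":[0,0.02,-0.5],"turn":[0,0,0],"jaw":1.5},{"travel":[0,0,0],"turn":[0,0,0],"jaw":1.5}]';python3 -m handwheel '[{"travel":[0,0.01,-0.5],"turn":[0,0,0],"jaw":1.5},{"travel":[0,0,0],"turn":[0,0,0],"jaw":1.5}]';python3 -m handwheel '[{"travel":[0,0,-0.5],"turn":[0,0,0],"jaw":1.5},{"travel":[0,0,0],"turn":[0,0,0],"jaw":1.5}]'; python3 -m handwheel '[{"travel":[0,0,-0.3],"turn":[0,0,0],"jaw":1.5},{"travel":[0,0,0],"turn":[0,0,0],"jaw":1.5}]'
```

```text
clock: 21.0
ee_pos: [0.5784, -0.2823, 0.1015]
eef_rot: [-1.97, -2.446, 0.0]
contact_force: [-1.0, 1.3, -5.6]
grip_width: 0.0225
finger_force: 60.3
clock: 21.17
ee_pos: [0.5784, -0.2823, 0.0964]
eef_rot: [-1.97, -2.446, 0.0]
contact_force: [-1.6, 1.5, -6.8]
grip_width: 0.0224
finger_force: 60.2
clock: 21.33
ee_pos: [0.5785, -0.2823, 0.0914]
eef_rot: [-1.97, -2.446, 0.0]
contact_force: [-1.5, 2.8, -7.2]
grip_width: 0.0227
finger_force: 60.2
clock: 21.5
ee_pos: [0.5786, -0.2824, 0.0888]
eef_rot: [-1.97, -2.446, 0.0]
contact_force: [-2.7, 2.1, -6.7]
grip_width: 0.0229
finger_force: 60.2
```

```bash
python3 -m handwheel '[{"travel":[0,0,-0.2],"turn":[0,0,0],"jaw":1.5},{"travel":[0,0,0],"turn":[0,0,0],"jaw":1.5}]';python3 -m handwheel '[{"travel":[0,0,-0.12],"turn":[0,0,0],"jaw":1.5},{"travel":[0,0,0],"turn":[0,0,0],"jaw":1.5}]'
```

```text
clock: 21.67
ee_pos: [0.5787, -0.2825, 0.0872]
eef_rot: [-1.97, -2.446, 0.0]
contact_force: [-2.9, 2.4, -4.5]
grip_width: 0.0225
finger_force: 60.4
clock: 21.83
ee_pos: [0.5787, -0.2826, 0.0869]
eef_rot: [1.971, 2.447, -0.0]
contact_force: [-6.2, 3.7, 2.2]
grip_width: 0.0225
finger_force: 61.3
```

```bash
python3 -m handwheel '[{"travel":[0,0,-0.1],"turn":[0,0,0],"jaw":1.5},{"travel":[0,0,0],"turn":[0,0,0],"jaw":1.5}]';python3 -m handwheel '[{"travel":[0,0,0.1],"turn":[0,0,0],"jaw":2.5},{"travel":[0,0,0],"turn":[0,0,0],"jaw":3.5},{"travel":[0,0,0],"turn":[0,0,0],"jaw":5},{"travel":[0,0,0],"turn":[0,0,0],"jaw":6},{"travel":[0,0,0],"turn":[0,0,0],"jaw":6}]'; python3 -m handwheel '[{"travel":[0,0,2],"turn":[0,0,0],"jaw":6},{"travel":[0,0,3],"turn":[0,0,0],"jaw":6},{"travel":[0,0,3.5],"turn":[0,0,0],"jaw":6},{"travel":[0,0,3],"turn":[0,0,0],"jaw":0},{"travel":[0,0,0],"turn":[0,0,0],"jaw":0}]'
python3 - <<'E'
from h import *
X=np.load("camtool.npy")
d=bot.get_image("wrist");c=bot.get_image("scene");s=bot.get_image("side")
for n,i in(("wrist",d),("side",s),("scene",c)):cv2.imwrite(f"pics/{n}13.png",i["image"])
W=np.eye(4);W[:3,:3]=cv2.Rodrigues(np.array([3.123,.342,-.001]))[0];W[:3,3]=[.5575,-.1749,.2064]
d1=dict(d,camera_from_world=X@np.linalg.inv(W))
t=np.radians(11.5);v=np.array([-np.sin(t),np.cos(t),0]);pv=np.array([.4558,-.2051,.035])
P=[pv]+[pv+.094*(-np.sin(.55-q)*v+np.cos(.55-q)*np.array([0,0,1])) for q in(0,.1,.2)]
print("wrist1 pivot, ends q=0,.1,.2",R(proj(d1,P)));print("scene",R(proj(c,P)))
g=cv2.cvtColor(cv2.imread("pics/wrist1.png"),6)[235:310,300:390];m=((g<45)*255).astype(np.uint8)
for k in cv2.findContours(m,0,2)[0]:
    if cv2.contourArea(k)>40:print(R(np.array(cv2.minAreaRect(k)[0])+[300,235]),R(cv2.boxPoints(cv2.minAreaRect(k))+[300,235]))
E
```

```text
clock: 22.0
ee_pos: [0.5787, -0.2827, 0.0868]
eef_rot: [1.97, 2.446, -0.0]
contact_force: [-10.5, 5.2, 9.7]
grip_width: 0.0226
finger_force: 62.3
clock: 22.42
ee_pos: [0.579, -0.2827, 0.0865]
eef_rot: [1.97, 2.446, 0.0]
contact_force: [0.0, 0.0, 0.0]
grip_width: 0.0603
finger_force: 0.0
clock: 22.83
ee_pos: [0.5806, -0.2835, 0.2085]
eef_rot: [1.964, 2.439, 0.003]
contact_force: [0.6, -0.3, 1.1]
grip_width: 0.0365
finger_force: 0.0
wrist1 pivot, ends q=0,.1,.2 [[325.5915, 252.495], [373.9375, 290.353], [366.7225, 292.9257], [358.784, 295.0467]]
scene [[242.244, 193.152], [222.1625, 175.0964], [224.8654, 173.2777], [227.7542, 171.666]]
```

```bash
python3 -m handwheel '[{"travel":[-3.5,-0.2,0],"turn":[0,0,0],"jaw":0},{"travel":[-3.5,-0.2,0],"turn":[0,0,0],"jaw":0},{"travel":[-3.6,-0.2,0],"turn":[0,0,0],"jaw":0},{"travel":[0,0,-2],"turn":[0,0,0],"jaw":0},{"travel":[0,0,-3.5],"turn":[0,0,0],"jaw":0}]'; python3 -m handwheel '[{"travel":[0,0,-3.5],"turn":[0,0,0],"jaw":0},{"travel":[0,0,-2.3],"turn":[0,0,0],"jaw":0},{"travel":[0,0,0],"turn":[0,0,0],"jaw":0},{"travel":[0,0,0],"turn":[0,0,0],"jaw":0}]'
```

```text
clock: 23.4
ee_pos: [0.4725, -0.2895, 0.1481]
eef_rot: [1.969, 2.441, 0.0]
contact_force: [2.0, 0.2, -0.4]
grip_width: -0.0002
finger_force: 0.0
clock: 23.73
ee_pos: [0.4721, -0.2881, 0.0871]
eef_rot: [-1.969, -2.444, 0.0]
contact_force: [-0.4, -0.5, 1.1]
grip_width: -0.0001
finger_force: 0.0
```

```bash
python3 -m handwheel '[{"travel":[-0.2,1,0],"turn":[0,0,0],"jaw":0},{"travel":[-0.2,1,0],"turn":[0,0,0],"jaw":0},{"travel":[-0.2,1,0],"turn":[0,0,0],"jaw":0},{"travel":[-0.2,1,0],"turn":[0,0,0],"jaw":0},{"travel":[-0.2,1,0],"turn":[0,0,0],"jaw":0}]'; python3 -m handwheel '[{"travel":[-0.2,1,0],"turn":[0,0,0],"jaw":0},{"travel":[-0.2,1,0],"turn":[0,0,0],"jaw":0},{"travel":[-0.1,0.5,0],"turn":[0,0,0],"jaw":0},{"travel":[-0.1,0.5,0],"turn":[0,0,0],"jaw":0},{"travel":[0,0,0],"turn":[0,0,0],"jaw":0}]';python3 -m handwheel '[{"travel":[-0.1,0.5,0],"turn":[0,0,0],"jaw":0},{"travel":[0,0,0],"turn":[0,0,0],"jaw":0}]';python3 -m handwheel '[{"travel":[-0.06,0.3,0],"turn":[0,0,0],"jaw":0},{"travel":[0,0,0],"turn":[0,0,0],"jaw":0}]'
```

```text
clock: 24.15
ee_pos: [0.4657, -0.243, 0.0956]
eef_rot: [1.959, 2.434, -0.006]
contact_force: [-18.6, -32.6, 71.6]
grip_width: 0.0
finger_force: 34.4
clock: 24.57
ee_pos: [0.4567, -0.2074, 0.0886]
eef_rot: [1.969, 2.448, 0.0]
contact_force: [0.4, 0.1, 0.4]
grip_width: 0.0003
finger_force: 0.0
clock: 24.73
ee_pos: [0.4556, -0.2028, 0.0879]
eef_rot: [-1.97, -2.446, 0.0]
contact_force: [1.0, -0.3, 1.0]
grip_width: -0.0002
finger_force: 0.1
clock: 24.9
ee_pos: [0.455, -0.2002, 0.088]
eef_rot: [-1.97, -2.446, 0.0]
contact_force: [-0.4, -0.8, 0.5]
grip_width: 0.0001
finger_force: 0.2
```

Run:
```python
from h import *
d=bot.get_image("wrist");c=bot.get_image("scene");s=bot.get_image("side")
for n,i in(("wrist",d),("side",s),("scene",c)):cv2.imwrite(f"pics/{n}14.png",i["image"])
a=cv2.resize(c["image"][130:255,180:330],(400,333),interpolation=cv2.INTER_CUBIC);b=cv2.resize(s["image"][105:230,275:425],(400,333),interpolation=cv2.INTER_CUBIC)
e=cv2.resize(d["image"],(416,260))
e=cv2.copyMakeBorder(e,0,0,0,384,0)
cv2.imwrite("pics/m14.png",np.vstack([np.hstack([a,b]),e]))
```

```text
(no output)
```

View pics/m14.png

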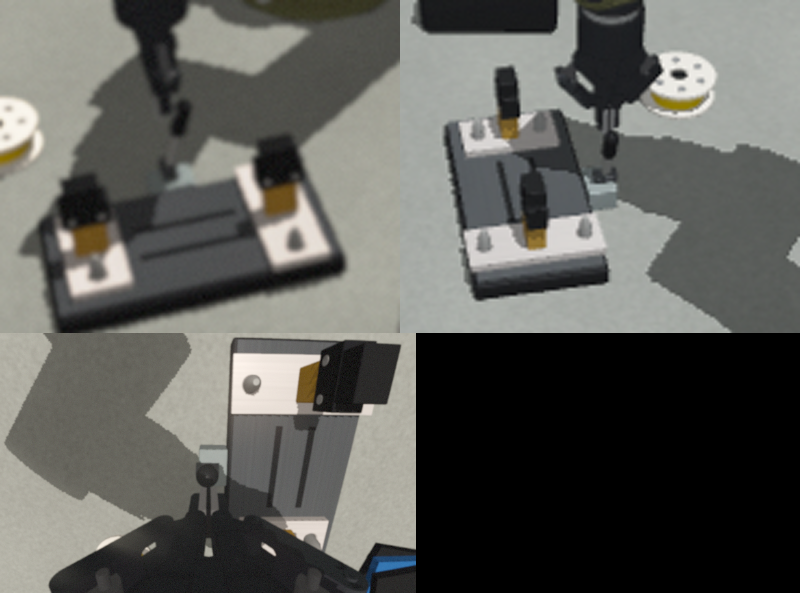

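The montage shows both carriers seated with pins through their holes. The lever's grip is at scene crop (180,120), just past upright and ahead of the fingers. I'll continue the push in small steps until the force shows the stop.

```bash
for i in 1; do python3 -m handwheel '[{"travel":[-0.08,0.4,0],"turn":[0,0,0],"jaw":0},{"travel":[0,0,0],"turn":[0,0,0],"jaw":0}]'; python3 -m handwheel '[{"travel":[-0.08,0.4,0],"turn":[0,0,0],"jaw":0},{"travel":[0,0,0],"turn":[0,0,0],"jaw":0}]'; python3 -m handwheel '[{"travel":[-0.06,0.3,0],"turn":[0,0,0],"jaw":0},{"travel":[0,0,0],"turn":[0,0,0],"jaw":0}]'; done
```

```text
clock: 25.22
ee_pos: [0.4542, -0.1962, 0.0881]
eef_rot: [-1.971, -2.446, 0.0]
contact_force: [0.3, -1.0, -0.5]
grip_width: 0.0001
finger_force: 0.3
clock: 25.38
ee_pos: [0.4534, -0.192, 0.0882]
eef_rot: [-1.97, -2.447, -0.0]
contact_force: [0.5, 0.3, -1.4]
grip_width: 0.0001
finger_force: 0.3
clock: 25.55
ee_pos: [0.4529, -0.1891, 0.0883]
eef_rot: [-1.97, -2.447, -0.0]
contact_force: [-0.1, -0.4, -0.9]
grip_width: 0.0003
finger_force: 0.3
```

```bash
python3 -m handwheel '[{"travel":[-0.06,0.3,0],"turn":[0,0,0],"jaw":0},{"travel":[0,0,0],"turn":[0,0,0],"jaw":0}]'; python3 -m handwheel '[{"travel":[-0.04,0.2,0],"turn":[0,0,0],"jaw":0},{"travel":[0,0,0],"turn":[0,0,0],"jaw":0}]'; python3 -m handwheel '[{"travel":[-0.04,0.2,0],"turn":[0,0,0],"jaw":0},{"travel":[0,0,0],"turn":[0,0,0],"jaw":0}]'
python3 - <<'E'
from h import *
c=bot.get_image("scene");s=bot.get_image("side")
cv2.imwrite("pics/scene15.png",c["image"]);cv2.imwrite("pics/side15.png",s["image"])
t=np.radians(11.5);v=np.array([-np.sin(t),np.cos(t),0]);pv=np.array([.4558,-.2051,.035])
for q in(.7,.9,1.1):
  P=[pv+r*(-np.sin(.55-q)*v+np.cos(.55-q)*np.array([0,0,1])) for r in(.06,.094)];print(q,"scene",R(proj(c,P)),"side",R(proj(s,P)))
for n,k in(("scene",c),("side",s)):
  g=cv2.cvtColor(k["image"],6);P=proj(k,[pv])[0];x,y=np.round(P).astype(int);print(n,x,y);print('\n'.join(' '.join('%3d'%w for w in r) for r in g[y-36:y+4:2,x-16:x+24:1 if 0 else 2]))
E
```

```text
clock: 25.72
ee_pos: [0.4523, -0.1861, 0.0883]
eef_rot: [-1.97, -2.447, -0.0]
contact_force: [0.7, -1.6, 0.3]
grip_width: -0.0
finger_force: 0.3
clock: 25.88
ee_pos: [0.4519, -0.1843, 0.0882]
eef_rot: [-1.97, -2.447, 0.0]
contact_force: [0.1, -1.1, 0.3]
grip_width: 0.0001
finger_force: 0.3
clock: 26.05
ee_pos: [0.4515, -0.1823, 0.0883]
eef_rot: [-1.971, -2.447, -0.0]
contact_force: [-0.1, 0.2, -0.4]
grip_width: 0.0001
finger_force: 0.3
0.7 scene [[243.1965, 176.8903], [243.767, 167.2625]] side [[352.2148, 158.2173], [352.8576, 151.124]]
0.9 scene [[247.2561, 176.9173], [250.2135, 167.3614]] side [[352.9461, 161.2577], [354.0316, 155.9422]]
1.1 scene [[251.079, 177.6043], [256.2493, 168.5199]] side [[353.6071, 164.6849], [355.095, 161.4109]]
scene 242 193
 75  75  78  76  77  78  78  72  34  26  30  47  75  55  55  77  79  77  79  78
 77  77  79  79  76  77  78  77  52  22  29  39  44  32  56  76  78  78  74  77
 78  78  77  79  78  79  80  75  61  27  19  25  27  28  65  77  77  80  78  76
 75  76  79  78  79  76  75  76  69  41  26  25  34  52  73  77  78  78  79  79
 77  77  78  77
[... 2177 characters left out ...]
  93  91  90  31 105  98  99 167 168 169 171 169 168 169 169
 59  49  58  94  94  92  93  93  89  92  78  91 105 106 106 169 168 168 168 170
 48  49  38  92  94  95  94  93  92  40  68  57  93  91  92  92  92  92  92  92
 49  48  43  88  94  95  93  93  81  26  37  41  92  92  93  93  93  92  91  92
 49  49  49  70  94  95  94  92  54  19  21  82  93  92  93  92  92  91  91  93
 49  49  49  44  92  94  94  92  61  20  18  89  93  92  92  93  93  92  92  91
 49  49  49  38 104  89  72  71  79  82  56  93  91  92  92  91  92  93  92  92
 50  49  49  48  71  89  55  53  82  77  55  89  91  92  93  92  93  90  90  92
 50  48  48  48  46  91  72  51  50  51  48  89  90  91  92  92  92  91  93  93
```

The grip's end now images near (255,168) against (256,168.5) predicted at the stop, so it is nearly there. I'll continue until force builds.

```bash
python3 -m handwheel '[{"travel":[-0.04,0.2,0],"turn":[0,0,0],"jaw":0},{"travel":[0,0,0],"turn":[0,0,0],"jaw":0}]'; python3 -m handwheel '[{"travel":[-0.04,0.2,0],"turn":[0,0,0],"jaw":0},{"travel":[0,0,0],"turn":[0,0,0],"jaw":0}]'; python3 -m handwheel '[{"travel":[-0.02,0.1,0],"turn":[0,0,0],"jaw":0},{"travel":[0,0,0],"turn":[0,0,0],"jaw":0}]'
```

```text
clock: 26.32
ee_pos: [0.4511, -0.1803, 0.0882]
eef_rot: [-1.971, -2.447, -0.0]
contact_force: [0.3, -1.0, 0.3]
grip_width: 0.0002
finger_force: 0.3
clock: 26.48
ee_pos: [0.4507, -0.1782, 0.0883]
eef_rot: [-1.971, -2.447, -0.0]
contact_force: [-0.5, -0.4, 1.1]
grip_width: 0.0001
finger_force: 0.3
clock: 26.65
ee_pos: [0.4505, -0.1774, 0.0882]
eef_rot: [-1.971, -2.447, -0.0]
contact_force: [0.3, -0.9, 0.2]
grip_width: -0.0
finger_force: 0.4
```

Run:
```python
from h import *
c=bot.get_image("scene");o=bot.get_obs();p=np.array(o["ee_pos"]);print(R(proj(c,[p,p+[0,0,.03]])),R(p),R(o["contact_force"]))
g=cv2.cvtColor(c["image"],6);print("origin 236 153");print('\n'.join(' '.join('%3d'%w for w in r) for r in g[153:195:2,236:276:2]))
cv2.imwrite("pics/scene16.png",c["image"]);d=bot.get_image("wrist");cv2.imwrite("pics/wrist16.png",d["image"])
t=np.radians(11.5);v=np.array([-np.sin(t),np.cos(t),0]);pv=np.array([.4558,-.2051,.035])
for q in(.7,.9,1.1):
  P=[pv+r*(-np.sin(.55-q)*v+np.cos(.55-q)*np.array([0,0,1])) for r in(0,.055,.094)];print(q,"wrist",R(proj(d,P)))
g=cv2.cvtColor(d["image"],6);print("wrist origin 280 130");print('\n'.join(' '.join('%3d'%w for w in r) for r in g[130:270:5,280:360:4]))
```

```text
[[249.9679, 177.3226], [249.0112, 169.1072]] [0.4506, -0.1774, 0.0883] [-0.5699, -0.1849, -0.3551]
origin 236 153
 78  79  76  46  25  27  40  55  46  51  75  82  94 102 112 138 144 156 158 163
 76  78  77  59  31  25  32  48  55  59  68  78  75  76  77  79  83 100 108 137
 79  77  78  65  31  27  31  46  56  42  58  75  76  78  77  76  76  77  79  81
 80  77  77  75  44  25  23  37  39  29  60  77  77  77  77  78  78  78  78  78
 78  77  78  79  59  22  23  24  22  32  66  79  78  76  78  78  77  78  78  81
 77  77  78  79  67  39  24  24  45  62  74  79  79  79  77  80  79  79  77  77
 74  77  75  78  75  70  34  28  59  79  78  78  78  79  79  79  79  78  80  78
 77  78  80  77  76  80  42  24  56  73  70  74  79  78  79  79  78  79  79  78
 78  79  76  80  79  79  48  27  46  48  37  66  77  78  77  79  78  79  79  77
 78  80  79  80  77  81  64  51  51  43  28  58  77  79  76  79  78  78  77  78
 75  78  78  77  78  82  80  59  33  19  30  65  79  78  78  76  79  79  80  76
 77  77  79  79  78  79  69  39  14  14  51  75  80  79  79  78  76  80  78  75
 78  77  78  78  77  76  5
[... 2484 characters left out ...]
 128  58  59  62  79  80  73  70  60 127 126 129  84  67 114
125 123 126 129 127 123  64  57  57  62  57  56  62  62 120 129 128  78  59  79
130 128 131 126 130 118  85  55  54  56  54  55  59  83 118 125 126  69  59  78
128 129 129 125 124 118  78 114 123 121  54 111 121 119 120 130 127  60  58  79
123 125 127 124 128 110  72 114 126 114  52 105 123 119 111 114 122  56  63  82
123 125 131 130  57  53  50 120 123 118  55  97 123 122  51  54  60  47  63  78
129 126 124 113  59  54  64 123 121 112  48  94 121 121  65  57  52  52  69  79
124 129 128  92  52  55  62 121 121 111  48  94 122 119  66  54  49  55  68  79
126 126 128  63  52  51  65 123 118 109  50  86 122 120  83  48  48  52  72  75
```

```bash
python3 - <<'E'
from h import *
d=bot.get_image("wrist");o=bot.get_obs();M=tools(o)[0];p=np.array(o["ee_pos"])
for n,q in(("tcp",[0,0,0]),("tcp+x11",[.011,0,0]),("tcp-x11",[-.011,0,0]),("pad+x11",[.011,0,-.019]),("up40",[0,0,-.04])):print(n,R(proj(d,[p+M@np.array(q)])))
print("toolx",R(M[:,0]),R(o["joint_torque"]))
g=cv2.cvtColor(d["image"],6);print("origin 296 228");print('\n'.join(' '.join('%3d'%w for w in r) for r in g[228:330:5,296:346:2]))
E
python3 -m handwheel '[{"travel":[-0.04,0.2,0],"turn":[0,0,0],"jaw":0},{"travel":[-0.04,0.2,0],"turn":[0,0,0],"jaw":0},{"travel":[0,0,0],"turn":[0,0,0],"jaw":0}]'
```

```text
tcp [[319.7045, 232.6051]]
tcp+x11 [[319.6841, 216.2454]]
tcp-x11 [[319.7242, 248.3567]]
pad+x11 [[319.5923, 228.8718]]
up40 [[319.495, 266.5605]]
toolx [-0.2131, 0.977, 0.0002] [0.0483, -48.3374, -30.4337, -0.0036, 0.0473, 0.0017]
origin 296 228
125 126 124  88  59  58  57  53  54  58  61  58  55  63  67  68  66  57  61  74 120 130 126 127 128
125 131 122  85  76  60  53  56  55  59  51  62  58  55  61  55  50  59  73  85 119 127 126 128 125
128 126 115  85  81  84 104 120 120 118 118  77  56  63 107 118 118 117 115  93 119 127 129 124 126
129 129 123  79  80  87 118 126 122 123 117  75  54  58 103 124 122 119 117 100 115 123 126 125 126
 96  61  57  58  56  77 118 124 122 121 116  72  51  58 104 120 124 120 119  92  54  54  59  55  72
 53  52  57  54  57  86 121 121 122 122 112  63  50  49  92 121 121 119 119 109  57  48  55  54  52
 55  55  50  53  57 103 119 119 121 122 112  60  49  54  92 120 123 119 121 111  64  51  54  50  53
 57  52  57  50  56 109 120 122 120 119 109  57  45  44  88 121 120 121 121 120  80  46  47  51  47
 53  52  52  51  70 113 123 122 122 119 106  55  50  
[... 689 characters left out ...]
4  47  41  55  46  47  49  46  43  41  48  39  49  45  37
 50  52  52  48  49  49  50  43  49  49  42  49  51  42  48  41  47  46  38  43  43  39  41  47  50
 51  50  48  48  48  48  48  48  48  48  44  51  50  52  53  49  49  39  41  37  44  43  45  41  44
 48  48  47  45  50  46  43  45  51  52  79 125 125 126 111  49  49  44  41  38  43  42  38  47  42
 48  43  40  45  40  44  46  41  52  47 104 124 127 124 112  65  42  46  38  41  42  42  46  47  45
 43  50  46  48  43  44  46  46  47  64 163 148 127 125 117  62  46  43  44  40  43  41  43  44  39
clock: 27.05
ee_pos: [0.4503, -0.1739, 0.089]
eef_rot: [1.969, 2.445, -0.0]
contact_force: [-0.1, -3.4, 7.2]
grip_width: 0.0
finger_force: 3.5
```

```bash
python3 -m handwheel '[{"travel":[-0.02,0.1,0],"turn":[0,0,0],"jaw":0},{"travel":[0,0,0],"turn":[0,0,0],"jaw":0}]';python3 -m handwheel '[{"travel":[-0.02,0.1,0],"turn":[0,0,0],"jaw":0},{"travel":[0,0,0],"turn":[0,0,0],"jaw":0}]'; python3 -m handwheel '[{"travel":[0,0,0],"turn":[0,0,0],"jaw":0}]'
python3 - <<'E'
from h import *
c=bot.get_image("scene");a=cv2.imread("pics/scene13.png");b=c["image"];cv2.imwrite("pics/scene17.png",b)
o=bot.get_obs();print(R(proj(c,[o["ee_pos"]])))
g=cv2.cvtColor(b,6);print("now, origin 236 161");print('\n'.join(' '.join('%3d'%w for w in r) for r in g[161:195:2,236:270:2]))
g=cv2.cvtColor(b,6);h=cv2.cvtColor(a,6)
print("q0 spot before/now",h[166:190:2,214:244:3].tolist(),g[166:190:2,214:244:3].tolist())
E
```

```text
clock: 27.22
ee_pos: [0.4503, -0.1733, 0.0892]
eef_rot: [1.969, 2.444, -0.0]
contact_force: [1.7, -7.0, 5.8]
grip_width: 0.0001
finger_force: 4.6
clock: 27.38
ee_pos: [0.4504, -0.1722, 0.0896]
eef_rot: [1.969, 2.444, 0.001]
contact_force: [0.6, -1.7, 12.8]
grip_width: -0.0001
finger_force: 6.0
clock: 27.47
ee_pos: [0.4504, -0.1721, 0.0896]
eef_rot: [1.969, 2.444, 0.001]
contact_force: [0.6, -2.2, 12.7]
grip_width: -0.0002
finger_force: 6.0
[[251.7868, 176.7872]]
now, origin 236 161
 77  76  77  77  76  59  27  20  21  25  34  70  76  79  77  76  78
 77  76  75  79  77  70  52  26  22  52  68  75  77  79  80  76  80
 75  76  76  76  76  76  71  34  24  63  79  79  78  78  80  80  78
 78  75  78  79  78  77  76  39  26  56  74  76  75  79  77  78  76
 77  79  78  79  77  77  79  48  30  48  51  60  75  76  74  78  77
 81  79  79  77  78  77  81  65  49  44  36  46  75  76  78  80  78
 80  79  78  76  81  78  80  67  29  22  21  58  75  79  77  76  79
 81  79  76  79  80  81  76  45  22  16  42  73  79  79  77  80  78
 78  78  78  81  79  77  65  26  18  27  64  76  80  79  77  77  77
 
[... 896 characters left out ...]
2], [80, 81, 78, 80, 72, 24, 17, 65, 79, 78], [81, 79, 81, 79, 80, 56, 27, 71, 79, 79], [78, 78, 80, 80, 80, 78, 69, 85, 80, 81], [81, 81, 77, 80, 79, 79, 79, 82, 93, 102]] [[158, 111, 79, 77, 76, 78, 78, 78, 76, 77], [158, 126, 104, 79, 78, 77, 79, 77, 77, 79], [160, 160, 152, 80, 78, 77, 77, 77, 80, 79], [161, 163, 140, 81, 78, 78, 79, 77, 80, 76], [160, 161, 102, 78, 78, 80, 77, 78, 76, 79], [160, 150, 84, 80, 78, 76, 76, 79, 78, 79], [163, 110, 79, 78, 78, 77, 79, 78, 79, 79], [159, 93, 79, 79, 79, 78, 78, 77, 77, 79], [141, 79, 79, 77, 81, 80, 80, 79, 78, 79], [109, 78, 79, 77, 77, 79, 78, 78, 81, 79], [102, 77, 79, 79, 78, 76, 79, 79, 81, 77], [122, 78, 79, 78, 81, 79, 80, 78, 79, 68]]
```

```bash
python3 -m handwheel '[{"travel":[0.2,-1,0],"turn":[0,0,0],"jaw":0},{"travel":[0.3,-1.5,0],"turn":[0,0,0],"jaw":0},{"travel":[0,0,3],"turn":[0,0,0],"jaw":0},{"travel":[0,0,4],"turn":[0,0,0],"jaw":0},{"travel":[0,0,4],"turn":[0,0,0],"jaw":0}]'; python3 -m handwheel '[{"travel":[-2,-3,0],"turn":[0,0,0],"jaw":0},{"travel":[-2,-3,0],"turn":[0,0,0],"jaw":0},{"travel":[0,-3,0],"turn":[0,0,0],"jaw":0},{"travel":[0,0,0],"turn":[0,0,0],"jaw":0},{"travel":[0,0,0],"turn":[0,0,0],"jaw":0}]'
python3 - <<'E'
from h import *
t=np.radians(11.5);v=np.array([-np.sin(t),np.cos(t),0]);pv=np.array([.4558,-.2051,.035])
for n in("scene","side","wrist"):
  k=bot.get_image(n);cv2.imwrite(f"pics/{n}18.png",k["image"]);g=cv2.cvtColor(k["image"],6)
  for q in(.9,1.0,1.1):
    P=proj(k,[pv+r*(-np.sin(.55-q)*v+np.cos(.55-q)*np.array([0,0,1])) for r in(.055,.094)]);print(n,q,R(P))
  x0,y0=(P.min(0)-18).astype(int);x1,y1=(P.max(0)+18).astype(int)
  if x0<0 or y0<0:continue
  for th in(40,50):
    cs=cv2.findContours(((g[y0:y1,x0:x1]<th)*255).astype(np.uint8),0,2)[0]
    for c in cs:
      if cv2.contourArea(c)>15:print("  dark",th,R(cv2.boxPoints(cv2.minAreaRect(c))+[x0,y0]))
E
```

```text
clock: 27.93
ee_pos: [0.4537, -0.1972, 0.1989]
eef_rot: [-1.97, -2.444, 0.001]
contact_force: [-0.2, -0.9, -0.1]
grip_width: 0.0
finger_force: 0.0
clock: 28.35
ee_pos: [0.4138, -0.288, 0.1978]
eef_rot: [-1.973, -2.443, -0.0]
contact_force: [0.0, 0.0, 0.1]
grip_width: 0.0002
finger_force: 0.0
scene 0.9 [[246.8284, 178.3004], [250.2135, 167.3614]]
scene 1.0 [[248.6147, 178.538], [253.2995, 167.8116]]
scene 1.1 [[250.3287, 178.9233], [256.2493, 168.5199]]
  dark 40 [[247.3171, 177.8537], [254.9268, 168.3415], [258.4634, 171.1707], [250.8537, 180.6829]]
  dark 50 [[248.0, 180.0], [254.0, 168.0], [258.4, 170.2], [252.4, 182.2]]
side 0.9 [[352.7902, 162.021], [354.0316, 155.9422]]
side 1.0 [[353.1019, 163.5519], [354.5805, 158.61]]
side 1.1 [[353.3938, 165.1543], [355.095, 161.4109]]
  dark 50 [[350.6, 166.8], [354.0, 160.0], [357.6, 161.8], [354.2, 168.6]]
wrist 0.9 [[384.2804, 90.0962], [395.536, 69.4544]]
wrist 1.0 [[384.201, 84.3181], [395.3071, 58.0254]]
wrist 1.1 [[383.9873, 78.8982], [394.7652, 47.5042]]
```

Run:
```python
from h import *
k=bot.get_image("wrist");g=cv2.cvtColor(k["image"],6)
x0,x1,y0,y1=340,440,20,140
for th in(35,45,55):
  for c in cv2.findContours(((g[y0:y1,x0:x1]<th)*255).astype(np.uint8),0,2)[0]:
    if cv2.contourArea(c)>60:print(th,R(cv2.boxPoints(cv2.minAreaRect(c))+[x0,y0]),cv2.boundingRect(c))
t=np.radians(11.5);v=np.array([-np.sin(t),np.cos(t),0]);pv=np.array([.4558,-.2051,.035])
for q in(1.0,1.05,1.1):print(q,R(proj(k,[pv+r*(-np.sin(.55-q)*v+np.cos(.55-q)*np.array([0,0,1])) for r in(0,.055,.094)])))
```

```text
1.0 [[372.8453, 110.96], [383.9608, 84.7012], [395.0402, 58.5039]]
1.05 [[372.8453, 110.96], [383.873, 81.9419], [394.8126, 53.1175]]
1.1 [[372.8453, 110.96], [383.7522, 79.2826], [394.5092, 47.9848]]
```

Run:
```python
from h import *
k=bot.get_image("wrist");g=cv2.cvtColor(k["image"],6)
print("origin 360 36");print('\n'.join(' '.join('%3d'%w for w in r) for r in g[36:124:4,360:420:3]))
```

```text
origin 360 36
198 195 192 196 196 200 198 197 200 199 203 186  52  59 170 252 253 251 251 251
198 198 196 196 194 195 194 193 192 195 196 180  44  65 185 251 251 251 251 251
199 196 190 197 197 194 194 194 195 187 171 144  52  66  83  98  99 105 101 103
193 198 197 196 198 194 196 193 140  69  63  67  58  60  66 118 104 120 112 103
193 196 197 196 194 193 198 138  58  67  77  74  67  62  78 122 119 125 122 122
196 196 197 202 197 191 190  76  63  65  81  79  63  60  81 124 122 119 117 120
192 192 193 200 200 196 156  54  58  62  65  61  61  55  92 122 122 119 118 123
192 196 196 195 195 198 105  61  56  52  54  59  56  61 107 124 122 122 119 121
195 194 193 197 192 174  62  57  50  58  52  57  49  74 107 120 121 119 118 117
197 196 193 197 192 134  61  54  56  52  54  55  60  71 108 123 116 118 118 119
197 200 196 196 189  78  58  59  54  55  58  52  56  74 116 120 122 119 119 115
193 194 197 196 177  65  57  63  56  55  51  53  61  74 119 120 124 117 122 121
195 196 196 197 189  80  60  58  55  60  51  58  61  80 118 121 120 118 120 115
188 182 188 186 181 104  78  63  56  79 137 142  62  82 120 118 120 114 119 119
129 178 201 199 166 125 129 114 110 117 176 189  76  86 119 120 119 118 119 119
125 183 203 196 131 128 132 124 118 123 189 179  73  97 121 118 116 119 121 115
119 185 202 184 128 132 131 120 121 156 197 180  70 101 121 117 118 119 122 117
105 121 125 121 129 135 123 101 105 188 197 163  72 103 119 115 119 119 119 120
107 129 127 125 134 129 115 123 123 181 194 156  71 113 117 115 119 117 119 124
103 121 121 122 118 118 122 120 121 181 194 143  71 116 123 121 118 120 116 120
 95 106 107 105 102 102 101 104 107 191 195 122  74 119 121 120 119 119 117 122
102 138 121 145 141 121 142 126 166 194 192 109  77 121 123 119 119 123 118 120
```

The lever measures about 1.09 rad in the wrist view and about 1.1 in the scene and side views, so it is at its stop. Both carriers are seated, the boxes are stacked and the robot is clear.

```bash
python3 -c "
from workcell import bot;print(bot.job_done())"
```

```text
the job is handed in; nothing more can be done
None
```

I handed the job in with the box stacked, both carriers flush on their pins and the lever at its far stop by camera (about 1.09 of 1.1 rad), but the wrist force peaked at 72 N or more (limit 120 N) as the fingers first met the lever, and I did not re-measure the reel, jar or screwdriver at the end.

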